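Complete the jar row and hold the rack lock turned

ROBOT

A 6-joint arm with a two-finger parallel gripper is mounted at the origin on the work surface. World frame = base frame: x ahead of the robot, y to its left, z up, the work surface at z = 0. Lengths are in m, angles in rad, forces in N, time in s.
With the tool pointing down it reaches from about 0.425 to 0.95 m from the base axis. Payload 3.5 kg.
Tool frame: the origin (TCP) lies between the finger pads; the fingertips stand 11 mm ahead of it and the grasp point (between the pads) lies 8 mm behind it; z points along the fingers, x is the direction in which the jaws open and shut, and the axes are right-handed (so a half turn about z gives the same grasp; the last joint's range is limited). The gripper opens to 85 mm and grips with 20 to 120 N. Pads are 22 mm wide; open, the fingers measure 114 mm over their backs; the gripper's body (76 mm by 85 mm) begins 54 mm behind the grasp point. The pads swing forward as they close: fully open they stand 13 mm farther back than shut.
Start: joints at [-1.337, 0.286, 1.577, -0, 1.279, -0.15], TCP at [0.253, -0.626, 0.242] pointing down, gripper open.
Joint ranges: [-2.77, 2.77], [-0.9, 2.22], [0.21, 2.48], [-1.53, 4.67], [0.24, 2.81], [-2.84, 2.84]. Speed limits (rad/s): [2.79, 2.79, 3.14, 3.14, 3.14, 3.14].

INTERFACE

Orientations are given as a unit quaternion [x, y, z, w].
In Python, from bench import arm gives the robot as it stands.
- The arm moves only by the tool send_rows, never from a script. Its argument "moves" is a list that holds one entry, the list of rows, each a list of 7 numbers: the shift along the tool's x, y, z in m, then the turn, a rotation vector about the tool's x, y, z in degrees, then the finger opening in m, from 0 to 0.0854. In form: [[[dx, dy, dz, ax, ay, az, claw], ...]]. A call has exactly 5 rows; each row shifts and turns the pose as measured when the row begins, along the tool's axes as they then stand; what a row does not reach is not made up. A row lasts 1/8 s, in which the tool goes at most 62.5 mm and 10.7 degrees, less where a joint would pass 70% of its speed; a pose out of reach is approached as far as the arm can. A call is refused whole if a number of a shift passes 0.0625 or a number of a turn 10.7, either way. A call with a gripper value outside its range is refused whole. The fingers move at their own pace and stop on an object; "squeeze" is the grip in N (left out, the last holds). Time passes only in rows, so rows that do not move let the fingers close, or fill a call up. It gives the time, the measured TCP pose, the force and the opening at its end, in the units of the state.
- arm.observe(): the state, without advancing time (a new reading comes with each control period).
- arm.snapshot(name): name is "scene" or "top" or "wrist"; returns a dict with "color" (400x640x3 uint8, blue, green, red), "fov_y" (degrees; the focal length in pixels is half the picture's height over the tangent of half this angle, whatever the lens; pixels are square), "cx", "cy" (the principal point, pixels), "k1" (the pictures are not rectified: a ray, as slopes to the right and down, at radius r is drawn at 1 + k1 r^2 times it, then the intrinsics apply), "xyz" and "rotation" of the camera in the world; the wrist camera has in their place "T_tool_cam" (4x4, takes a point from camera to tool coordinates, whose origin is the TCP and whose axes are the tool frame's). Camera axes: x right, y down, z forward; pixel columns grow to the right and rows downward; lengths in m; the calibration is good to about 2 mm. A picture is of the moment at which its call begins: read the wrist's pose just before it. There is no depth.
- arm.finish_job(): hands the job in, once; it reports no verdict.
The state is a dict: "time": time; "qpos": joint angles; "joint_velocities": joint speeds; "joint_torque": joint torques, N m; "tool_pos": TCP position; "orientation": TCP orientation; "contact_force": force on the tool from outside, world axes, zero at the start; "moment": the same for the moment, N m; "gripper_width": finger opening in m.
Only numpy, scipy, OpenCV 4.12 (cv2) and the standard library are available. Lean on these libraries where they do the work, as an engineer would, in place of code of your own. Each camera call takes 0.05 s, during which the arm holds its last target.

TASK

Stand the loose jar upright on the empty cork place so that it completes the row on the jar rack. Then take the round-headed key from the wooden key block, push it fully home into the lock at the end of the rack (its pins are sticky, so work it past them), turn it a quarter turn clockwise so that the locking bar swings across the jar tops, and finish still gripping the key and holding it turned against its spring, so that I can hang the padlock on. Turn the bar only with the key, and leave the other key and everything else where they are.

Things in the scene. Friction and masses are not known exactly. Their poses are not given: they have to be found in the camera images.
- jar_mid (a point): Centre (half-way up) of the loose jar standing on the table: 52 mm across, 75 mm high, brown nuts seen inside, metal lid 49 mm across on top (lid from 61 to 75 mm up), paper band. 0.13 to 0.25 kg. z up.
- rowjar0_mid (a point): Centre (half-way up) of one of the two like jars already standing on the rack.
- rowjar1_mid (a point): Centre (half-way up) of the other like jar already standing on the rack.
- place_mid (a point): Centre of the empty cork place, at the level of the rack's shelf, 22 mm above the table. y axis along the row, x across it (away from the robot), z up. Any of the row's three places can be the empty one.
- rack: The jar rack, origin on the table under the row's middle place, y axis along the row, z up, x away from the robot. Three places 62 mm apart, shelf top 22 mm up. Ledges 8 mm high run along the row, inner faces 41 mm before and behind its centre line. At its left (+y) end, 150 mm from the origin, a dark steel post carries the lock.
- keyway (a point): Middle of the keyway's mouth in the top of the brass lock plug (40 x 40 mm, its top 128 mm above the table). A slot straight down, 30 mm deep, 16 mm along this point's y axis and 7 mm along its x axis, with a 3 mm bevelled mouth; turns with the plug; z up. Two sticky sprung side pins, 12 and 21 mm down, resist the key with some 5 to 25 N.
- lock (a joint): Turn of plug and bar, rad: 0 at the start (bar 0.12 rad clockwise of the keyway's +x), grows clockwise seen from above, stop at 1.57 with the bar over the row. A spring (0.12 N m at the stop) turns it back when let go. Bar: 253 mm long from the plug's axis, 107 to 115 mm above the table; jar tops in the row 97 mm. The key has about 0.2 rad of play, so its head turns that much further.
- key_bow (a point): Centre of the right key's head: a plain steel disc, 36 mm across, 10 mm thick along this point's x axis (flat faces look along +x and -x), z up the key. It stands blade down in the key block. Head's lower edge 18 mm below this point; underside of its 22 x 12 mm shoulder 30 mm below (rests on the block; on the plug's top when fully home); neck 12 mm wide between. 45 g.
- key_tip (a point): Lower end of the right key's blade, 58 mm below the centre of its head; axes as key_bow. The blade is 28 mm long, 14 mm wide along y, 5 mm thick along x, stepped thinner over its last 8 mm. Either way round fits the lock.
- stand: The wooden key block, 46 x 140 mm (x, y) and 40 mm high, origin under its centre. Two slots 40 mm either side of its centre along y hold the two keys upright; a key lifts straight up, 30 mm, to come free.
- key2_bow (a point): Centre of the head of the other key, which stands in the same block 80 mm from the right one: alike but with a rectangular head 24 mm wide, 36 mm high and 10 mm thick. The two may stand either way about. Leave it.
- oil0_mid (a point): Centre (half-way up) of a tall capped oil bottle, 60 mm across and 210 mm high; bystander.
- oil1_mid (a point): Centre (half-way up) of a second such oil bottle; bystander.
- tin_mid (a point): Centre (half-way up) of a low plain metal tin, 60 mm across and 45 mm high; bystander, not a jar.
- dish_mid (a point): Centre (half-way up) of a low white dish, 90 mm across and 30 mm high; bystander.
- scoop_mid (a point): Centre (half-way up) of a steel nut scoop lying on the table, about 210 mm long and 40 mm high; bystander.
- calc_mid (a point): Centre (half-way up) of a flat calculator, 130 x 75 x 14 mm; bystander.
There are look-alikes about, which are no part of the job. Leave any green look-alike of the part that bears jar_mid alone.

How it is judged:
By the outcome, as a careful person would: the job done as asked, in the order asked, and still so for the second after the job is handed in, while the arm keeps its last pose, push and grip.
It also fails if it takes over 59 s, if anything falls off the work surface, if the arm or the gripper's body presses on something with over 40 N, if the wrist force passes 120 N, or if a joint passes its speed limit or range.

## Working session

There is one attempt and no reset: what is moved stays moved. The work goes in short steps, Python scripts to look and compute and a tool call to move; the robot and the scene stay as the last step left them, time stands still between calls to the robot, and variables do not carry over. Pictures are saved under pics/ and viewed, and the job is handed in when it is done.

Besides the shell and the picture viewer there is one more tool, called after "Emit:" as name([rows], argument=value, ...), one row to a line, values as JSON. send_rows: Moves the arm, as the interface text tells. Its arguments: {"type":"object","properties":{"moves":{"type":"array"},"squeeze":{"type":"number"}},"required":["moves"]}

```bash
ls; mkdir -p pics
cat > h.py <<'E'
import numpy as np, cv2, json
from bench import arm
from scipy.spatial.transform import Rotation as R
def snap(n,f=None):
    s=arm.observe(); d=arm.snapshot(n)
    if n=='wrist':
        T=np.eye(4);T[:3,:3]=R.from_quat(s['orientation']).as_matrix();T[:3,3]=s['tool_pos']
        C=T@np.array(d['T_tool_cam']);d['xyz']=C[:3,3];d['rotation']=C[:3,:3]
    d['xyz']=np.array(d['xyz']);r=np.array(d['rotation']);
    if r.shape!=(3,3): r=R.from_quat(r).as_matrix()
    d['rotation']=r
    if f: cv2.imwrite('pics/'+f+'.png',d['color']); np.save('pics/'+f+'.npy',d,allow_pickle=True)
    return d
def load(f): return np.load('pics/'+f+'.npy',allow_pickle=True).item()
def K(d):
    fl=200/np.tan(np.radians(d['fov_y'])/2); return fl
def ray(d,u,v):
    fl=K(d); p=np.array([(u-d['cx'])/fl,(v-d['cy'])/fl]); q=p.copy()
    for _ in range(30): q=p/(1+d['k1']*(q@q))
    w=d['rotation']@np.array([q[0],q[1],1]); return d['xyz'],w/np.linalg.norm(w)
def onz(d,u,v,z):
    o,w=ray(d,u,v); return o+w*(z-o[2])/w[2]
def proj(d,P):
    c=d['rotation'].T@(np.array(P)-d['xyz']); q=c[:2]/c[2]; q=q*(1+d['k1']*(q@q)); return q*K(d)+[d['cx'],d['cy']]
def tri(*obs):
    A=np.zeros((3,3));b=np.zeros(3)
    for d,u,v in obs:
        o,w=ray(d,u,v);M=np.eye(3)-np.outer(w,w);A+=M;b+=M@o
    p=np.linalg.solve(A,b); return p,[np.round(proj(d,p)-[u,v],1) for d,u,v in obs]
def st():
    s=arm.observe(); print(s['time'],np.round(s['tool_pos'],4),np.round(s['orientation'],4),'F',np.round(s['contact_force'],1),'M',np.round(s['moment'],2),'w',s['gripper_width'],'q',np.round(s['qpos'],3))
    return s
E
python3 - <<'E'
from h import *
np.set_printoptions(suppress=True,precision=4)
st()
for n in ['scene','top','wrist']:
    d=snap(n,n+'0'); print(n,d['fov_y'],d['cx'],d['cy'],d['k1'],d['xyz'],d['rotation'].tolist())
E
```

```text
pics
0.0 [ 0.2526 -0.6253  0.2409] [ 0.829  -0.5593 -0.0009 -0.0008] F [0.6 0.3 0.3] M [-0.   -0.03 -0.01] w 0.08565781162113222 q [-1.337  0.287  1.578  0.     1.279 -0.15 ]
scene 46.793755396709216 323.1371420955379 198.13140713286572 -0.0535027308808672 [ 1.0681 -0.3689  1.0449] [[0.6095004765516767, 0.6687811352692818, -0.4257240446477148], [0.7927759466258639, -0.5114944143923601, 0.3314811646185678], [0.003932878684159702, -0.5395417102999055, -0.8419496869242891]]
top 44.347089777137 330.22490326148784 194.3001681036239 -0.04996922330791288 [0.3883 0.0289 1.3257] [[0.006325538955502796, -0.9898627454798337, 0.14188633714367618], [-0.999800441542614, -0.008949128294167396, -0.017860296581220507], [0.018949001243259246, -0.14174504652333025, -0.9897218180569642]]
wrist 68.6887389167724 313.4268440103785 199.96146840177306 -0.028079935572662938 [ 0.3232 -0.5964  0.3725] [[0.3750362091211821, -0.885010336170815, -0.2758705252810325], [-0.9270067517537613, -0.35885051451967154, -0.10901738591576406], [-0.002514766580136679, 0.296619306687523, -0.9549924936088554]]
```

View pics/scene0.png

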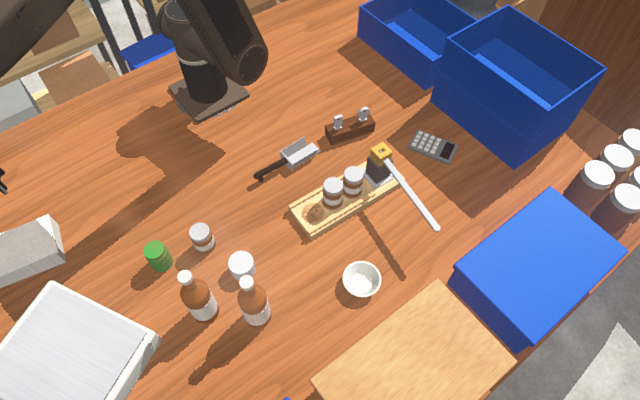

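View pics/top0.png

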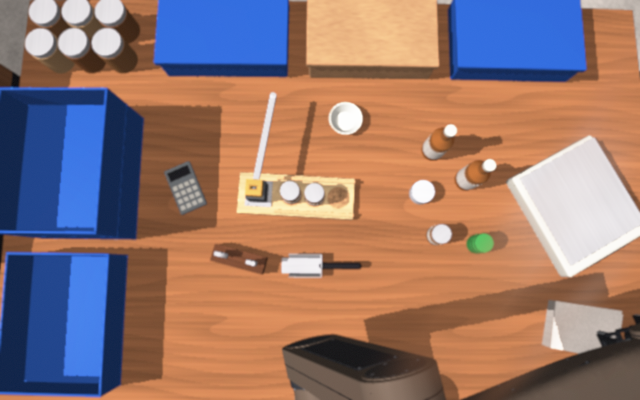

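View pics/wrist0.png

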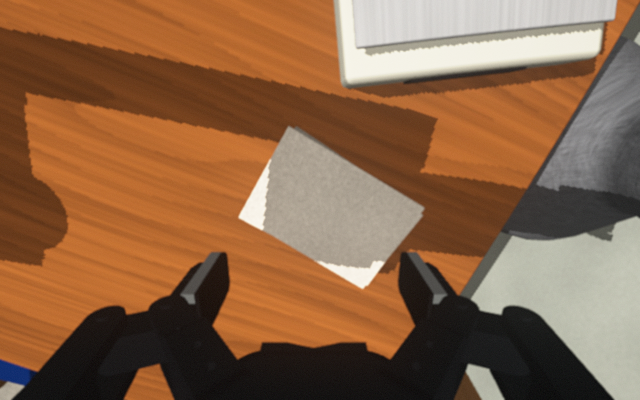

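Jar candidates in the scene picture: the brown jar with the metal lid at (202,237) fits the description. The others are the green look-alike at (158,256), the plain tin at (241,266) and the rack jars at (333,190) and (353,180). The row's empty place is at (313,212), the end farthest from the lock. The two keys are at (338,122) and (364,113). I'll check these in close crops.

Run:
```python
from h import *
a=load('scene0')['color'];b=load('top0')['color']
c1=cv2.resize(a[210:290,130:260],None,fx=3,fy=3,interpolation=cv2.INTER_CUBIC)
c2=cv2.resize(a[90:250,280:450],None,fx=3.4,fy=3.4,interpolation=cv2.INTER_CUBIC)[:560]
o=np.zeros((600,800,3),np.uint8)
cv2.imwrite('pics/c2.png',c2)
c3=cv2.resize(b[160:290,200:500],None,fx=2.6,fy=2.6,interpolation=cv2.INTER_CUBIC)
o[:c1.shape[0],:c1.shape[1]]=c1; o[245:245+c3.shape[0],:c3.shape[1]]=c3
cv2.imwrite('pics/c1.png',o)
```

```text
(no output)
```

View pics/c1.png

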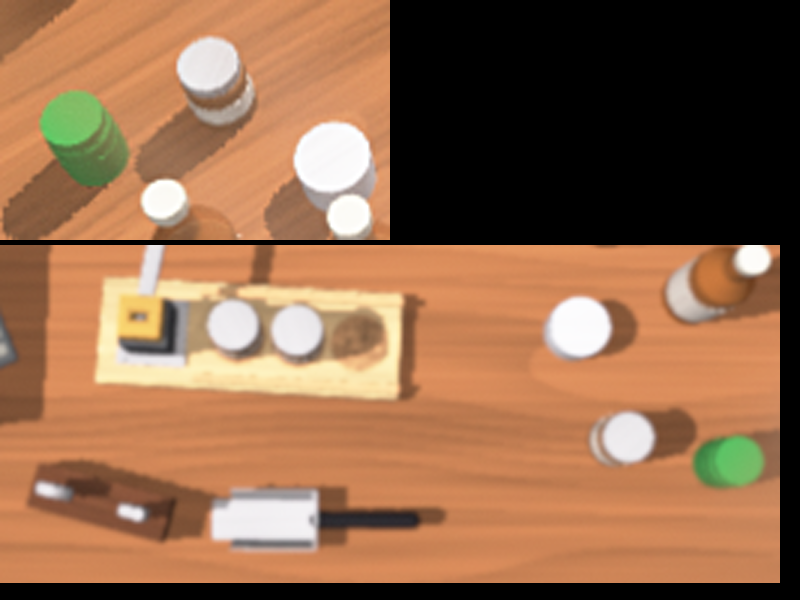

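View pics/c2.png

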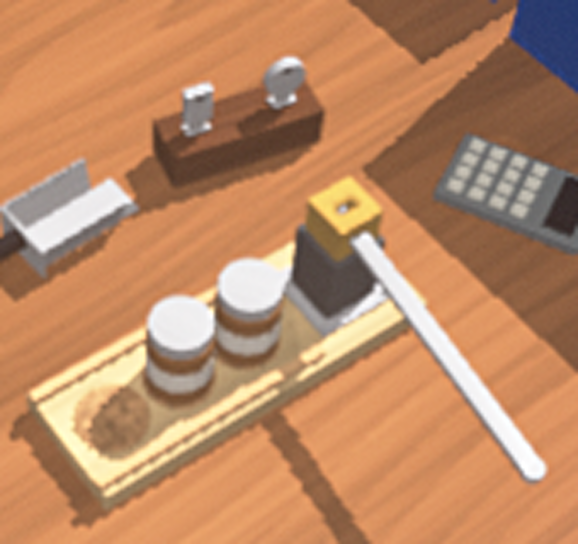

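Run:
```python
from h import *
np.set_printoptions(suppress=True,precision=4)
t=load('top0');s=load('scene0')
def blob(d,box,f):
    x0,y0,x1,y1=box; c=cv2.resize(d['color'][y0:y1,x0:x1],None,fx=4,fy=4,interpolation=cv2.INTER_CUBIC)
    h=cv2.cvtColor(c,cv2.COLOR_BGR2HSV); m=f(h).astype(np.uint8)
    n,l,S,C=cv2.connectedComponentsWithStats(m)
    i=1+np.argmax(S[1:,4]); p=((C[i]-1.5)/4)+[x0,y0]; return p,S[i,2:]/4,S[i,4]/16
white=lambda h:(h[...,1]<50)&(h[...,2]>150)
for nm,box,z in [('jar',(425,220,458,247),.075),('r0',(280,180,302,203),.097),('r1',(303,182,326,206),.097),('tin',(408,178,438,205),.045)]:
    p,S,A=blob(t,box,white); print(nm,p,S,A,onz(t,*p,z))
for nm,box,z in [('jar',(190,218,216,252),.075),('r0',(322,175,344,208),.097),('r1',(343,165,366,196),.097)]:
    p,S,A=blob(s,box,white); print('sc',nm,p,S,A,onz(s,*p,z))
yel=lambda h:(h[...,0]>15)&(h[...,0]<30)&(h[...,1]>150)&(h[...,2]>120)
p,S,A=blob(t,(240,174,272,206),yel);print('plug',p,S,A,onz(t,*p,.128))
p,S,A=blob(s,(366,140,396,165),yel);print('plug',p,S,A,onz(s,*p,.12))
print('jar by eye scene lid', onz(s,200,231.5,.075), 'cork top',onz(t,338,194.5,.022),'scene',onz(s,313,212,.022))
print('keyslot',onz(t,253,187.7,.128),onz(s,280+346/3.4,90+206/3.4,.128))
for nm,a,b in [('round',(220,254),(280+284/3.4,90+78/3.4)),('rect',(250.4,262.7),(280+198/3.4,90+107/3.4))]:
    print(nm,tri((t,*a),(s,*b)),onz(t,*a,.1))
# rest
for nm,p,z in [('oil',(450,131),.21),('oil',(489,167),.21),('green',(484,243),.075),('bar tip',(272,95),.111),('bar root',(257,175),.115)]: print(nm,onz(t,*p,z))
```

```text
jar [441.3004 233.5346] [  20.25   19.5  1248.25] 312.0625 [ 0.4685 -0.2792  0.075 ]
r0 [289.2373 190.2822] [  20.     20.5  1263.75] 315.9375 [0.5738 0.1105 0.097 ]
r1 [313.7861 192.3941] [  20.25   20.25 1271.  ] 317.75 [0.5689 0.0483 0.097 ]
tin [421.9553 191.6288] [  26.     23.75 1916.  ] 479.0 [ 0.5812 -0.2376  0.045 ]
sc jar [199.1332 231.4254] [  20.     18.75 1178.75] 294.6875 [ 0.4726 -0.2799  0.075 ]
sc r0 [332.9994 184.8406] [  20.25   16.5  1054.  ] 263.5 [0.5726 0.0476 0.097 ]
sc r1 [354.2654 173.463 ] [  22.   16. 1099.] 274.75 [0.5779 0.1118 0.097 ]
plug [258.627  190.2589] [15.   14.25 94.75] 23.6875 [0.5685 0.1838 0.128 ]
plug [383.9541 156.913 ] [ 4.75  2.25 19.75] 4.9375 [0.5957 0.1927 0.12  ]
jar by eye scene lid [ 0.474  -0.2783  0.075 ] cork top [ 0.5748 -0.0155  0.022 ] scene [ 0.5686 -0.0128  0.022 ]
keyslot [0.5747 0.1979 0.128 ] [0.5813 0.1968 0.128 ]
round (array([0.4127, 0.2861, 0.0642]), [array([0.1, 0. ]), array([ 0.1, -0. ])]) [0.4121 0.279  0.1   ]
rect (array([0.3918, 0.2091, 0.0612]), [array([-0.2, -0.1]), array([-0.2,  0. ])]) [0.3914 0.2031 0.1   ]
oil [ 0.7018 -0.2731  0.21  ]
oil [ 0.6162 -0.3629  0.21  ]
green [ 0.4448 -0.3894  0.075 ]
bar tip [0.8196 0.1587 0.111 ]
bar root [0.609  0.1906 0.115 ]
```

```bash
cat >> h.py <<'E'
def plan(pos,jaw,n,tilt=None):
    s=st(); p=np.array(s['tool_pos']); Rm=R.from_quat(s['orientation'])
    a=np.radians(jaw); tgt=R.from_matrix(np.array([[np.cos(a),np.sin(a),0],[np.sin(a),-np.cos(a),0],[0,0,-1]]))
    tot=(Rm.inv()*tgt).as_rotvec()
    # keep sign as is (gives shortest)
    step=R.from_rotvec(tot/n); dp=(np.array(pos)-p)/n
    cur=Rm
    for i in range(n):
        d=cur.inv().apply(dp); print('[%s]'%', '.join(['%.4f'%v for v in d]+['%.2f'%v for v in np.degrees(tot/n)])); cur=cur*step
    print('dp world',np.round(dp*n,4),'rot tot',np.round(np.degrees(tot),2))
E
python3 - <<'E'
from h import *
plan([.4705,-.2795,.20],-4.3,10)
E
```

```text
0.15 [ 0.2527 -0.6254  0.2412] [ 8.290e-01 -5.593e-01 -7.000e-04 -6.000e-04] F [-0.4 -0.1  0.3] M [0.06 0.02 0.  ] w 0.08520861243957008 q [-1.337  0.287  1.578 -0.     1.279 -0.15 ]
[-0.0239, -0.0332, 0.0042, -0.01, 0.01, -6.37]
[-0.0201, -0.0356, 0.0042, -0.01, 0.01, -6.37]
[-0.0160, -0.0376, 0.0042, -0.01, 0.01, -6.37]
[-0.0117, -0.0392, 0.0042, -0.01, 0.01, -6.37]
[-0.0073, -0.0402, 0.0041, -0.01, 0.01, -6.37]
[-0.0028, -0.0408, 0.0041, -0.01, 0.01, -6.37]
[0.0017, -0.0408, 0.0041, -0.01, 0.01, -6.37]
[0.0062, -0.0404, 0.0041, -0.01, 0.01, -6.37]
[0.0107, -0.0395, 0.0041, -0.01, 0.01, -6.37]
[0.0150, -0.0380, 0.0041, -0.01, 0.01, -6.37]
dp world [ 0.2178  0.3459 -0.0412] rot tot [ -0.07   0.09 -63.71]
```

Emit:
send_rows([
  [[-0.024,-0.033,0.002,0,0,-6.4,0.085],[-0.02,-0.036,0.002,0,0,-6.4,0.085],[-0.016,-0.038,0.002,0,0,-6.4,0.085],[-0.012,-0.039,0.002,0,0,-6.4,0.085],[-0.007,-0.04,0.002,0,0,-6.4,0.085]],
])

```text
time: 0.78
tool_pos: [0.3613, -0.4481, 0.2287]
orientation: [0.953, -0.303, -0.001, -0.002]
contact_force: [0.2, -0.3, 0.4]
gripper_width: 0.0847
```

Emit:
send_rows([
  [[-0.003,-0.041,0.004,0,0,-6.4,0.085],[0.002,-0.041,0.004,0,0,-6.4,0.085],[0.006,-0.04,0.004,0,0,-6.4,0.085],[0.011,-0.04,0.004,0,0,-6.4,0.085],[0.015,-0.038,0.004,0,0,-6.4,0.085]],
])

```text
time: 1.4
tool_pos: [0.4686, -0.2652, 0.2076]
orientation: [1.0, -0.019, -0.001, -0.003]
contact_force: [0.2, 0.2, -0.1]
gripper_width: 0.0849
```

Run:
```python
from h import *
d=snap('wrist','w1')
plan([.4705,-.2795,.20],-4.3,5)
```

```text
1.45 [ 0.47   -0.2611  0.2068] [ 0.9998 -0.0168 -0.001  -0.0051] F [ 0.7  2.4 -0.8] M [ 0.08 -0.05 -0.03] w 0.08503288942212792 q [-0.699  0.02   1.944  0.007  1.186 -0.668]
[0.0002, 0.0037, 0.0013, -0.12, 0.03, 0.48]
[0.0003, 0.0037, 0.0013, -0.12, 0.03, 0.48]
[0.0003, 0.0037, 0.0013, -0.12, 0.03, 0.48]
[0.0003, 0.0037, 0.0013, -0.12, 0.03, 0.48]
[0.0004, 0.0037, 0.0013, -0.12, 0.03, 0.48]
dp world [ 0.0005 -0.0184 -0.0068] rot tot [-0.58  0.14  2.38]
```

View pics/w1.png

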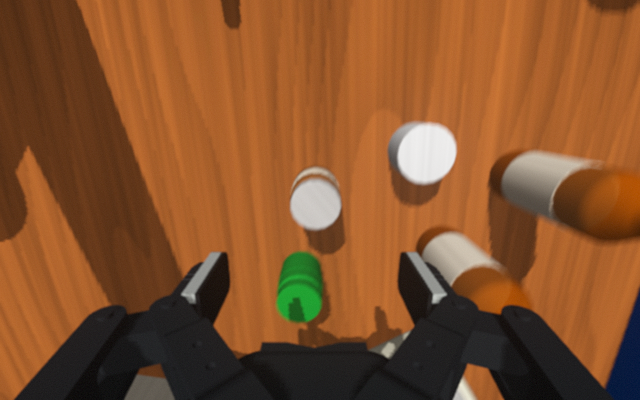

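The wrist view shows the loose jar's lid at (316,203). The green look-alike is at (300,290), the tin at (424,153) and the oil bottles are to the right. It matches the choice.

Run:
```python
from h import *
d=snap('wrist','w2')
c=d['color'];h=cv2.cvtColor(c,cv2.COLOR_BGR2HSV);m=((h[...,1]<60)&(h[...,2]>140)).astype(np.uint8);m[:, :270]=0;m[:,360:]=0;m[:140]=0;m[250:]=0
n,l,S,C=cv2.connectedComponentsWithStats(m)
for i in range(1,n):
    if S[i,4]>100:
        print(C[i],S[i])
        print(onz(d,*C[i],.075))
        ys,xs=np.where(l==i);(cx,cy),r=cv2.minEnclosingCircle(np.c_[xs,ys].astype(np.float32));print(cx,cy,r,onz(d,cx,cy,.075))
st()
```

```text
[312.90967742 178.99354839] [293 174  40  14 155]
[ 0.46997128 -0.24462822  0.075     ]
312.5 186.0 19.52572250366211 [ 0.46936933 -0.25126053  0.075     ]
[312.6365472  210.71479051] [ 288  186   51   50 1981]
[ 0.46868128 -0.2754669   0.075     ]
312.8127136230469 210.6980438232422 25.3729305267334 [ 0.46884946 -0.27545549  0.075     ]
1.5 [ 0.469  -0.2632  0.2069] [ 0.9998 -0.0187 -0.0016 -0.004 ] F [-0.9 -0.6  0.3] M [0.   0.03 0.07] w 0.08448942442139899 q [-0.702  0.02   1.943  0.004  1.186 -0.666]
```

Run:
```python
from h import *
plan([.4695,-.2775,.037],-4.3,5)
```

```text
1.5 [ 0.469  -0.2632  0.2069] [ 0.9998 -0.0187 -0.0016 -0.004 ] F [-0.9 -0.6  0.3] M [0.   0.03 0.07] w 0.08448942442139899 q [-0.702  0.02   1.943  0.004  1.186 -0.666]
[0.0003, 0.0031, 0.0340, -0.09, 0.04, 0.43]
[0.0003, 0.0031, 0.0340, -0.09, 0.04, 0.43]
[0.0003, 0.0030, 0.0340, -0.09, 0.04, 0.43]
[0.0003, 0.0030, 0.0340, -0.09, 0.04, 0.43]
[0.0003, 0.0029, 0.0340, -0.09, 0.04, 0.43]
dp world [ 0.0005 -0.0143 -0.1699] rot tot [-0.45  0.2   2.16]
```

Emit:
send_rows([
  [[0,0.006,0.034,0,0,0.5,0.085],[0,0.005,0.034,0,0,0.5,0.085],[0,0.003,0.034,0,0,0.5,0.085],[0,0,0.034,0,0,0.5,0.085],[0,0,0.024,0,0,0,0.085]],
])

```text
time: 2.12
tool_pos: [0.4691, -0.2806, 0.0457]
orientation: [0.999, -0.039, 0.001, -0.001]
contact_force: [1.1, -0.7, 0.5]
gripper_width: 0.0851
```

Run:
```python
from h import *
plan([.4695,-.2775,.037],-4.3,2)
d=snap('wrist','w3')
```

```text
2.125 [ 0.4691 -0.2806  0.0457] [ 9.993e-01 -3.860e-02  1.000e-03 -6.000e-04] F [ 1.1 -0.7  0.5] M [-0.04  0.04 -0.01] w 0.0851267964899483 q [-0.726  0.257  2.015  0.003  0.869 -0.65 ]
[0.0001, -0.0015, 0.0043, -0.03, -0.06, -0.06]
[0.0001, -0.0015, 0.0043, -0.03, -0.06, -0.06]
dp world [ 0.0004  0.0031 -0.0087] rot tot [-0.07 -0.11 -0.13]
```

View pics/w3.png

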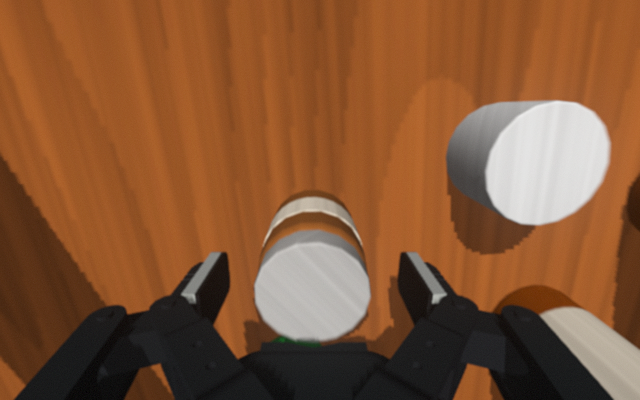

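The jar lid is centred between the fingers at (312,287). I'll measure its position once more, then settle and close.

Run:
```python
from h import *
d=load('w3');print(onz(d,312.5,287,.075))
```

```text
[ 0.46937516 -0.27237939  0.075     ]
```

Emit:
send_rows([
  [[0,-0.002,0.008,0,0,0,0.085],[0,0,0.002,0,0,0,0.085],[0,0,0,0,0,0,0.04],[0,0,0,0,0,0,0.04],[0,0,0,0,0,0,0.04]],
], squeeze=40)

```text
time: 2.8
tool_pos: [0.4686, -0.2793, 0.035]
orientation: [0.999, -0.04, 0.001, -0.001]
contact_force: [-0.2, 0.1, -1.5]
gripper_width: 0.0513
```

Run:
```python
from h import *
plan([.4695,-.2775,.037],-4.3,2)
```

```text
2.8 [ 0.4686 -0.2793  0.035 ] [ 9.992e-01 -3.960e-02  7.000e-04 -6.000e-04] F [-0.2  0.1 -1.5] M [ 0.03 -0.    0.04] w 0.051276203763033296 q [-7.240e-01  2.740e-01  2.019e+00  2.000e-03  8.490e-01 -6.470e-01]
[0.0004, -0.0009, -0.0010, -0.04, -0.04, -0.12]
[0.0004, -0.0009, -0.0010, -0.04, -0.04, -0.12]
dp world [0.0009 0.0018 0.002 ] rot tot [-0.08 -0.07 -0.24]
```

Run:
```python
from h import *
plan([.566,-.016,.13],-4.3,10)
```

```text
2.8 [ 0.4686 -0.2793  0.035 ] [ 9.992e-01 -3.960e-02  7.000e-04 -6.000e-04] F [-0.2  0.1 -1.5] M [ 0.03 -0.    0.04] w 0.051276203763033296 q [-7.240e-01  2.740e-01  2.019e+00  2.000e-03  8.490e-01 -6.470e-01]
[0.0076, -0.0270, -0.0095, -0.01, -0.01, -0.02]
[0.0076, -0.0270, -0.0095, -0.01, -0.01, -0.02]
[0.0077, -0.0270, -0.0095, -0.01, -0.01, -0.02]
[0.0077, -0.0270, -0.0095, -0.01, -0.01, -0.02]
[0.0077, -0.0270, -0.0095, -0.01, -0.01, -0.02]
[0.0077, -0.0270, -0.0095, -0.01, -0.01, -0.02]
[0.0077, -0.0270, -0.0095, -0.01, -0.01, -0.02]
[0.0077, -0.0270, -0.0095, -0.01, -0.01, -0.02]
[0.0077, -0.0270, -0.0095, -0.01, -0.01, -0.02]
[0.0077, -0.0270, -0.0095, -0.01, -0.01, -0.02]
dp world [0.0974 0.2633 0.095 ] rot tot [-0.08 -0.07 -0.24]
```

Emit:
send_rows([
  [[0,0,-0.02,0,0,0,0.04],[0,0,-0.025,0,0,0,0.04],[0,0,-0.02,0,0,0,0.04],[0.005,-0.015,-0.02,0,0,0,0.04],[0.01,-0.03,-0.01,0,0,0,0.04]],
])

```text
time: 3.42
tool_pos: [0.4852, -0.2348, 0.1311]
orientation: [0.999, -0.041, -0.001, -0.002]
contact_force: [0.4, 0.2, -1.8]
gripper_width: 0.0509
```

Run:
```python
from h import *
plan([.566,-.016,.13],-4.3,5)
```

```text
3.425 [ 0.4852 -0.2348  0.1311] [ 0.9992 -0.0411 -0.0014 -0.0021] F [ 0.4  0.2 -1.8] M [-0.05 -0.07 -0.03] w 0.050865140084609 q [-0.64   0.112  1.997  0.002  1.037 -0.559]
[0.0125, -0.0449, 0.0004, -0.05, 0.03, -0.08]
[0.0126, -0.0449, 0.0003, -0.05, 0.03, -0.08]
[0.0127, -0.0449, 0.0003, -0.05, 0.03, -0.08]
[0.0127, -0.0449, 0.0003, -0.05, 0.03, -0.08]
[0.0128, -0.0449, 0.0002, -0.05, 0.03, -0.08]
dp world [ 0.0808  0.2188 -0.0011] rot tot [-0.23  0.17 -0.41]
```

Emit:
send_rows([
  [[0.015,-0.045,0,0,0,0,0.04],[0.015,-0.045,0,0,0,0,0.04],[0.013,-0.045,0,0,0,0,0.04],[0.013,-0.045,0,0,0,0,0.04],[0.008,-0.024,0,0,0,0,0.04]],
])

```text
time: 4.05
tool_pos: [0.5674, -0.0306, 0.1328]
orientation: [0.999, -0.042, -0.0, -0.001]
contact_force: [-0.5, -0.4, -1.2]
gripper_width: 0.0512
```

Run:
```python
from h import *
for n in ['wrist','top','scene']: snap(n,n[0]+'4')
plan([.566,-.016,.13],-4.3,2)
a=load('s4')['color'];b=load('t4')['color']
c=cv2.resize(a[100:260,270:420],None,fx=2.6,fy=2.6,interpolation=cv2.INTER_CUBIC);e=cv2.resize(b[150:310,210:370],None,fx=2.5,fy=2.5,interpolation=cv2.INTER_CUBIC)
o=np.zeros((420,800,3),np.uint8);o[:c.shape[0],:c.shape[1]]=c;o[:e.shape[0],400:400+e.shape[1]]=e;cv2.imwrite('pics/c4.png',o)
```

```text
4.2 [ 0.5672 -0.0318  0.1327] [ 9.991e-01 -4.140e-02 -6.000e-04 -1.100e-03] F [-0.7  0.2 -2. ] M [ 0.01 -0.01  0.04] w 0.05097506101124099 q [-0.235  0.17   1.928  0.002  1.045 -0.154]
[-0.0012, -0.0078, 0.0014, -0.06, 0.04, -0.22]
[-0.0012, -0.0078, 0.0014, -0.06, 0.04, -0.22]
dp world [-0.0012  0.0158 -0.0027] rot tot [-0.12  0.07 -0.45]
```

View pics/w4.png

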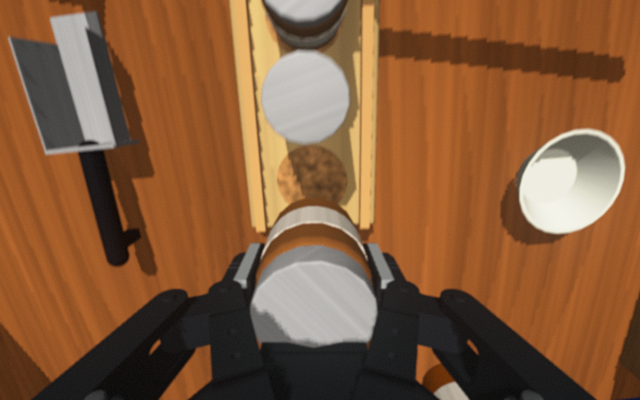

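View pics/c4.png

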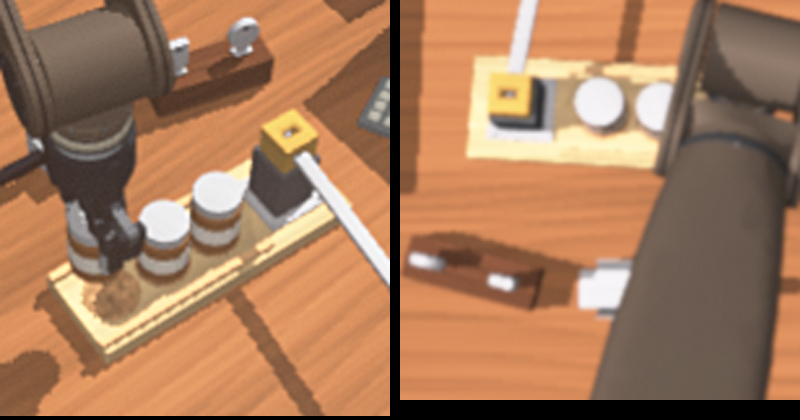

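The wrist view shows the cork place at about (313,177), the next row jar's lid at (306,96) and the held jar's lid at about (314,305), upright.

Run:
```python
from h import *
d=load('w4');c=d['color']
h=cv2.cvtColor(c,cv2.COLOR_BGR2HSV)
def circ(box,z,hull=True):
    x0,y0,x1,y1=box;m=np.zeros(h.shape[:2],np.uint8);m[y0:y1,x0:x1]=((h[...,1]<60)&(h[...,2]>120))[y0:y1,x0:x1]
    n,l,S,C=cv2.connectedComponentsWithStats(m);i=1+np.argmax(S[1:,4]);ys,xs=np.where(l==i)
    p,r=cv2.minEnclosingCircle(np.c_[xs,ys].astype(np.float32));print(C[i],S[i],p,r,onz(d,*C[i],z),onz(d,*p,z));return p
circ((250,45,360,145),.097)
print('cork',onz(d,313,177,.022), 'ledges at row 200', onz(d,262,200,.03),onz(d,361,200,.03))
zl=.1327-.035+.075
print(zl)
p=circ((245,235,382,345),zl)
# left/right/top edges of held lid
for q in [(251,305),(377,305),(314,247),(314,363)]: print(q,onz(d,*q,zl))
```

```text
[305.31845375  96.50498543] [ 261   50   89   95 6519] (305.0, 96.47340393066406) 47.53721618652344 [0.57002262 0.05294552 0.097     ] [0.56985223 0.05297607 0.097     ]
cork [ 0.5689089  -0.00855796  0.022     ] ledges at row 200 [ 0.52479729 -0.02286954  0.03      ] [ 0.60755174 -0.0297241   0.03      ]
0.17270000000000002
[315.89201621 297.02069872] [ 252  246  125   99 9131] (314.8569030761719, 306.2560729980469) 63.27442169189453 [ 0.56934745 -0.01977282  0.1727    ] [ 0.56864298 -0.02374644  0.1727    ]
(251, 305) [ 0.54508651 -0.02130817  0.1727    ]
(377, 305) [ 0.59164083 -0.02515264  0.1727    ]
(314, 247) [5.70318071e-01 4.42456223e-04 1.72700000e-01]
(314, 363) [ 0.56610724 -0.05064784  0.1727    ]
```

Emit:
send_rows([
  [[-0.002,-0.009,0,0,0,-0.4,0.04],[0,-0.006,0.005,0,0,0,0.04],[0,0,0.02,0,0,0,0.04],[0,0,0.025,0,0,0,0.04],[0,0,0.01,0,0,0,0.04]],
])

```text
time: 4.82
tool_pos: [0.5655, -0.0184, 0.0714]
orientation: [0.999, -0.04, 0.0, -0.001]
contact_force: [0.1, 0.9, -0.2]
gripper_width: 0.0512
```

Run:
```python
from h import *
for n in ['wrist','scene']: snap(n,n[0]+'5')
plan([.566,-.0165,.057],-4.3,2)
a=load('s5')['color']
c=cv2.resize(a[130:260,270:420],None,fx=5,fy=4.4,interpolation=cv2.INTER_CUBIC);cv2.imwrite('pics/c5.png',c)
```

```text
4.925 [ 0.5657 -0.0184  0.0718] [ 9.992e-01 -3.990e-02  1.000e-04 -7.000e-04] F [-0.3  0.4 -1.4] M [-0.05 -0.   -0.04] w 0.05131849437942106 q [-0.212  0.252  1.96   0.002  0.929 -0.133]
[0.0001, -0.0009, 0.0074, -0.04, -0.00, -0.14]
[0.0001, -0.0009, 0.0074, -0.04, -0.00, -0.14]
dp world [ 0.0003  0.0019 -0.0148] rot tot [-0.08 -0.   -0.27]
```

View pics/w5.png

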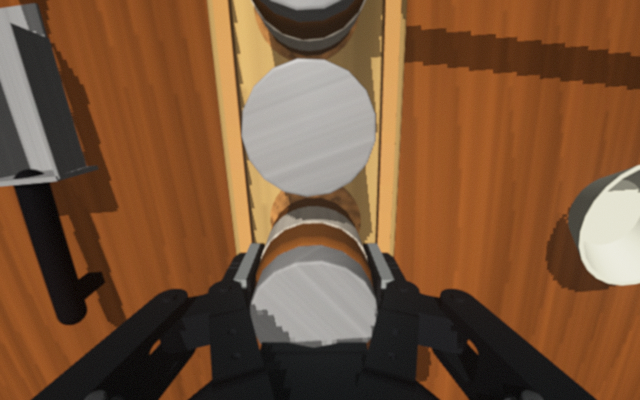

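View pics/c5.png

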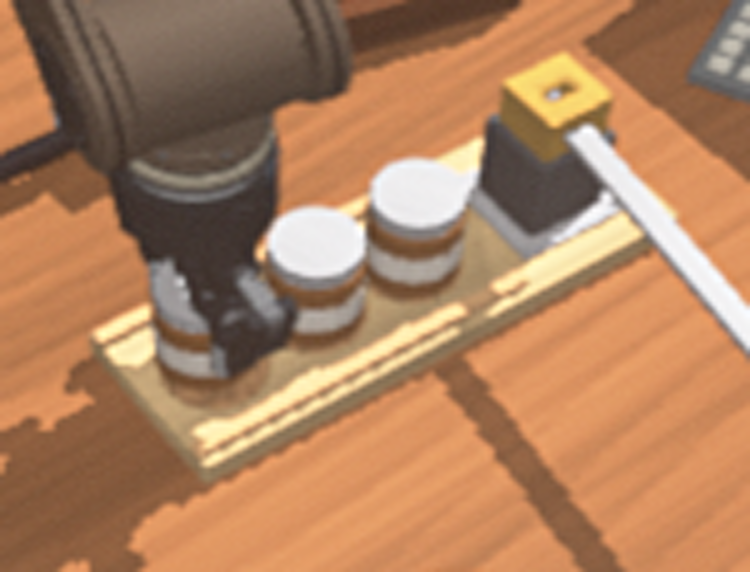

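Run:
```python
from h import *
d=load('w5')
a=onz(d,309,127,.097);b=onz(d,314.5,306,.1118);print(a,b,a-b,np.hypot(*(a-b)[:2]))
print('lid edges',onz(d,309,59.5,.097)-onz(d,309,194,.097),onz(d,242,127,.097)-onz(d,375,127,.097))
print('ledge inner', onz(d,246,240,.03),onz(d,381,240,.03))
```

```text
[0.56966327 0.0522033  0.097     ] [ 0.56660054 -0.01098331  0.1118    ] [ 0.00306273  0.06318661 -0.0148    ] 0.06326079709717067
lid edges [0.00387275 0.04626156 0.        ] [-0.04676402  0.00372597  0.        ]
ledge inner [ 0.52183253 -0.01898059  0.03      ] [ 0.60891582 -0.02591166  0.03      ]
```

Emit:
send_rows([
  [[0,-0.002,0.006,0,0,-0.2,0.04],[0,0,0.005,0,0,0,0.04],[0,0,0.003,0,0,0,0.04],[0,0,0.001,0,0,0,0.04],[0,0,0,0,0,0,0.04]],
])

```text
time: 5.55
tool_pos: [0.5679, -0.0168, 0.0586]
orientation: [0.999, -0.038, 0.003, -0.0]
contact_force: [-0.1, 0.5, -2.0]
gripper_width: 0.0512
```

Run:
```python
from h import *
plan([.566,-.0165,.057],-4.3,2)
```

```text
5.55 [ 0.5679 -0.0168  0.0586] [ 9.993e-01 -3.820e-02  2.600e-03 -2.000e-04] F [-0.1  0.5 -2. ] M [-0.    0.01  0.04] w 0.051217004256421485 q [-0.209  0.275  1.961  0.002  0.9   -0.133]
[-0.0010, -0.0001, 0.0008, -0.02, -0.15, -0.04]
[-0.0010, -0.0001, 0.0008, -0.02, -0.15, -0.04]
dp world [-0.0019  0.0003 -0.0016] rot tot [-0.04 -0.29 -0.08]
```

Emit:
send_rows([
  [[-0.002,0,0.001,0,-0.3,0,0.04],[0,0,0.001,0,0,0,0.04],[0,0,0.001,0,0,0,0.04],[0,0,0.0005,0,0,0,0.04],[0,0,0,0,0,0,0.04]],
])

```text
time: 6.18
tool_pos: [0.5662, -0.0167, 0.0565]
orientation: [0.999, -0.038, -0.0, -0.0]
contact_force: [-0.4, 0.0, -1.1]
gripper_width: 0.0511
```

Run:
```python
from h import *
plan([.566,-.0165,.057],-4.3,2)
```

```text
6.175 [ 0.5662 -0.0167  0.0565] [ 9.993e-01 -3.800e-02 -2.000e-04 -3.000e-04] F [-0.4  0.  -1.1] M [ 0.06  0.08 -0.01] w 0.05107733552568502 q [-2.090e-01  2.780e-01  1.963e+00  1.000e-03  9.020e-01 -1.330e-01]
[-0.0001, -0.0001, -0.0002, -0.01, 0.01, -0.03]
[-0.0001, -0.0001, -0.0002, -0.01, 0.01, -0.03]
dp world [-0.0002  0.0002  0.0005] rot tot [-0.03  0.02 -0.06]
```

Emit:
send_rows([
  [[0,0,0.001,0,0,0,0.04],[0,0,0.001,0,0,0,0.04],[0,0,0.0005,0,0,0,0.04],[0,0,0,0,0,0,0.04],[0,0,0,0,0,0,0.04]],
])

```text
time: 6.8
tool_pos: [0.5663, -0.0167, 0.0566]
orientation: [0.999, -0.038, -0.001, -0.0]
contact_force: [-2.1, 0.5, 3.4]
gripper_width: 0.0508
```

Emit:
send_rows([
  [[0,0,0,0,0,0,0.054],[0,0,0,0,0,0,0.058],[0,0,0,0,0,0,0.07],[0,0,0,0,0,0,0.075],[0,0,0,0,0,0,0.075]],
])

```text
time: 7.42
tool_pos: [0.5672, -0.0169, 0.0559]
orientation: [0.999, -0.038, 0.0, -0.0]
contact_force: [-0.2, 0.3, 0.3]
gripper_width: 0.075
```

Run:
```python
from h import *
snap('wrist','w6')
st()
```

```text
7.475 [ 0.5672 -0.0169  0.0559] [ 9.993e-01 -3.800e-02  5.000e-04 -1.000e-04] F [-0.4  0.3  0.3] M [-0.02 -0.01 -0.04] w 0.07442664572698171 q [-0.209  0.28   1.961  0.     0.899 -0.133]
```

View pics/w6.png

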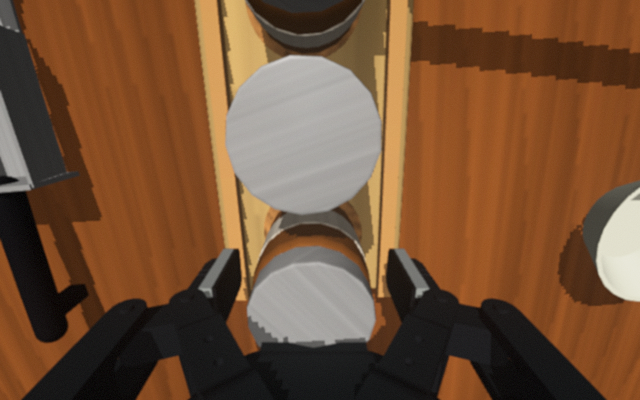

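The jar stands between the ledges with its lid at (312,298). Next I lift straight up and head for the keys.

Emit:
send_rows([
  [[0,0,-0.02,0,0,0,0.078],[0,0,-0.035,0,0,0,0.078],[0,0,-0.04,0,0,0,0.078],[0,0,-0.04,0,0,0,0.078],[0,0,-0.025,0,0,0,0.078]],
])

```text
time: 8.1
tool_pos: [0.5664, -0.0168, 0.2243]
orientation: [0.999, -0.038, 0.0, -0.0]
contact_force: [0.2, -0.8, 0.2]
gripper_width: 0.0778
```

Run:
```python
from h import *
plan([.45,.22,.24],-15,10)
```

```text
8.1 [ 0.5664 -0.0168  0.2243] [ 9.993e-01 -3.800e-02  4.000e-04 -1.000e-04] F [ 0.2 -0.8  0.2] M [0.   0.04 0.06] w 0.07783742815332678 q [-0.209  0.064  1.864  0.     1.212 -0.133]
[-0.0134, -0.0227, -0.0016, -0.00, -0.00, 1.06]
[-0.0138, -0.0225, -0.0016, -0.00, -0.00, 1.06]
[-0.0142, -0.0222, -0.0016, -0.00, -0.00, 1.06]
[-0.0146, -0.0219, -0.0016, -0.00, -0.00, 1.06]
[-0.0151, -0.0217, -0.0016, -0.00, -0.00, 1.06]
[-0.0155, -0.0214, -0.0016, -0.00, -0.00, 1.06]
[-0.0158, -0.0211, -0.0016, -0.00, -0.00, 1.06]
[-0.0162, -0.0208, -0.0016, -0.00, -0.00, 1.06]
[-0.0166, -0.0205, -0.0016, -0.00, -0.00, 1.06]
[-0.0170, -0.0202, -0.0016, -0.00, -0.00, 1.06]
dp world [-0.1164  0.2368  0.0157] rot tot [-0.02 -0.04 10.64]
```

Emit:
send_rows([
  [[-0.027,-0.046,-0.004,0,0,2.1,0.078],[-0.028,-0.045,-0.004,0,0,2.1,0.078],[-0.03,-0.044,-0.004,0,0,2.1,0.078],[-0.031,-0.043,-0.004,0,0,2.1,0.078],[-0.02,-0.03,0,0,0,2.1,0.078]],
])

```text
time: 8.72
tool_pos: [0.4635, 0.2128, 0.2536]
orientation: [0.991, -0.135, 0.011, -0.002]
contact_force: [0.8, 0.6, 0.1]
gripper_width: 0.0778
```

Run:
```python
from h import *
snap('wrist','w7');snap('scene','s7');snap('top','t7')
st()
a=load('s7')['color'];b=load('t7')['color']
c=cv2.resize(a[80:260,260:410],None,fx=2.6,fy=2.6,interpolation=cv2.INTER_CUBIC);e=cv2.resize(b[150:310,210:370],None,fx=2.5,fy=2.5,interpolation=cv2.INTER_CUBIC)
o=np.zeros((470,800,3),np.uint8);o[:c.shape[0],:c.shape[1]]=c;o[:e.shape[0],400:400+e.shape[1]]=e;cv2.imwrite('pics/c7.png',o)
```

```text
8.875 [0.4639 0.2121 0.2529] [ 0.991  -0.1336  0.0105 -0.0015] F [-0.1 -1.2  0. ] M [ 0.01 -0.   -0.04] w 0.0780814750665523 q [ 0.232 -0.102  1.975 -0.005  1.248  0.502]
```

View pics/w7.png

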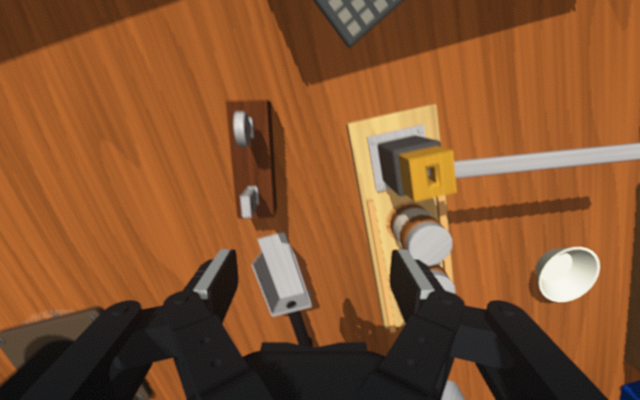

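View pics/c7.png

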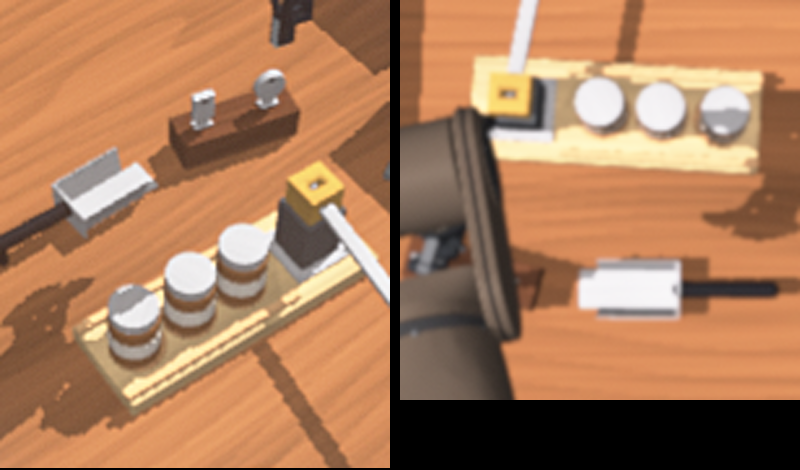

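The row is complete and evenly spaced: in the top crop the lids are at (599,103), (661,107) and (725,110). In the wrist view the round key's head is at about (240,127) and the rectangular one at (250,200).

Run:
```python
from h import *
d=load('w7');c=cv2.resize(d['color'][90:230,200:470],None,fx=2.9,fy=2.9,interpolation=cv2.INTER_CUBIC);cv2.imwrite('pics/c7b.png',c)
plan([.415,.262,.17],-15,5)
```

```text
8.875 [0.4639 0.2121 0.2529] [ 0.991  -0.1336  0.0105 -0.0015] F [-0.1 -1.2  0. ] M [ 0.01 -0.   -0.04] w 0.0780814750665523 q [ 0.232 -0.102  1.975 -0.005  1.248  0.502]
[-0.0124, -0.0069, 0.0164, -0.07, -0.23, -0.07]
[-0.0123, -0.0070, 0.0164, -0.07, -0.23, -0.07]
[-0.0123, -0.0070, 0.0165, -0.07, -0.23, -0.07]
[-0.0122, -0.0070, 0.0165, -0.07, -0.23, -0.07]
[-0.0121, -0.0071, 0.0165, -0.07, -0.23, -0.07]
dp world [-0.0489  0.0499 -0.0829] rot tot [-0.33 -1.17 -0.36]
```

View pics/c7b.png

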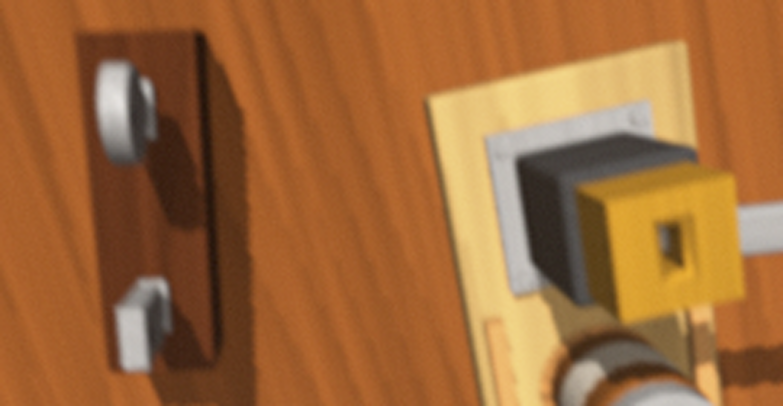

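Run:
```python
from h import *
d=load('w7')
f=lambda u,v,z:onz(d,200+u/2.9,90+v/2.9,z)
print('keyway',f(668,244,.128))
cs=[f(581,190,.128),f(737,170,.128),f(745,297,.128),f(622,320,.128)];print(np.round(cs,4),np.mean(cs,0))
e=lambda a,b:np.degrees(np.arctan2(*( (b-a)[[0,1]])))
print('plug edge y-dir', e(cs[2],cs[1]))
print('slot', [np.round(f(*q,.125),4) for q in [(655,220),(682,216),(690,268),(662,272)]])
a,b=f(110,368,.04),f(78,35,.04); print('block left edge',a,b,'yaw',-e(a,b))
a,b=f(217,355,.04),f(203,33,.04); print('block right edge',a,b,'yaw',-e(a,b))
a,b=f(490,140,.03),f(540,293,.03)
# bow: edge-on face centre, head top ~ .088
print('round',f(123,110,.07),'rect',f(140,330,.07))
```

```text
keyway [0.574042   0.20437625 0.128     ]
[[0.5506 0.2284 0.128 ]
 [0.5984 0.2215 0.128 ]
 [0.5955 0.1804 0.128 ]
 [0.5557 0.1837 0.128 ]] [0.57508072 0.20352306 0.128     ]
plug edge y-dir 3.9916958630403605
slot [array([0.5723, 0.2122, 0.125 ]), array([0.5808, 0.2111, 0.125 ]), array([0.5808, 0.1937, 0.125 ]), array([0.5718, 0.1949, 0.125 ])]
block left edge [0.36327854 0.18817408 0.04      ] [0.39755852 0.3204707  0.04      ] yaw -14.526686674728662
block right edge [0.40941805 0.18117885 0.04      ] [0.44416857 0.30811138 0.04      ] yaw -15.310800263435857
round [0.41149163 0.2888191  0.07      ] rect [0.39003461 0.20834264 0.07      ]
```

Emit:
send_rows([
  [[-0.014,-0.008,0.015,0,-0.3,0,0.078],[-0.014,-0.008,0.017,0,-0.3,0,0.078],[-0.014,-0.008,0.017,0,-0.3,0,0.06],[-0.012,-0.007,0.017,0,-0.3,0,0.06],[0,0,0,0,0,0,0.06]],
])

```text
time: 9.5
tool_pos: [0.4175, 0.2567, 0.1802]
orientation: [0.991, -0.135, -0.002, -0.002]
contact_force: [-0.4, 0.4, 0.6]
gripper_width: 0.0599
```

Run:
```python
from h import *
snap('wrist','w8')
st()
```

```text
9.55 [0.4184 0.2566 0.1813] [ 0.9908 -0.1353 -0.0013 -0.0022] F [-0.2 -0.8  0.1] M [ 0.04 -0.02 -0.01] w 0.06033088857290367 q [ 0.341 -0.065  2.077  0.006  1.131  0.61 ]
```

View pics/w8.png

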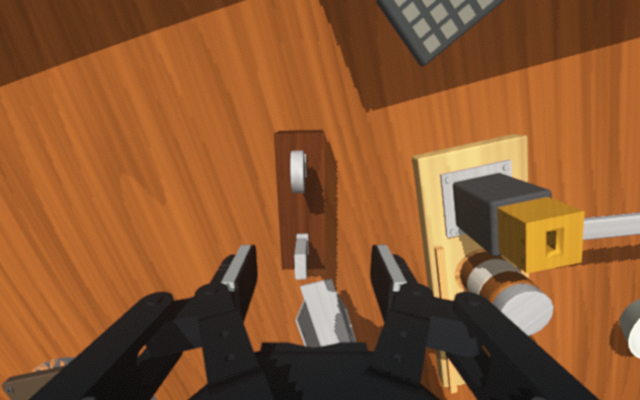

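Run:
```python
from h import *
d=snap('wrist','w9')
st()
c=cv2.resize(d['color'][110:300,260:360],None,fx=4,fy=3,interpolation=cv2.INTER_CUBIC);c=cv2.resize(d['color'][120:290,240:400],None,fx=3.5,fy=3.5,interpolation=cv2.INTER_CUBIC);cv2.imwrite('pics/c9.png',c)
```

```text
9.6 [0.4193 0.2566 0.1824] [ 9.908e-01 -1.355e-01 -3.000e-04 -2.600e-03] F [ 0. -0.  0.] M [-0.   -0.05  0.07] w 0.05997705054679375 q [ 0.34  -0.066  2.075  0.005  1.131  0.61 ]
```

View pics/c9.png

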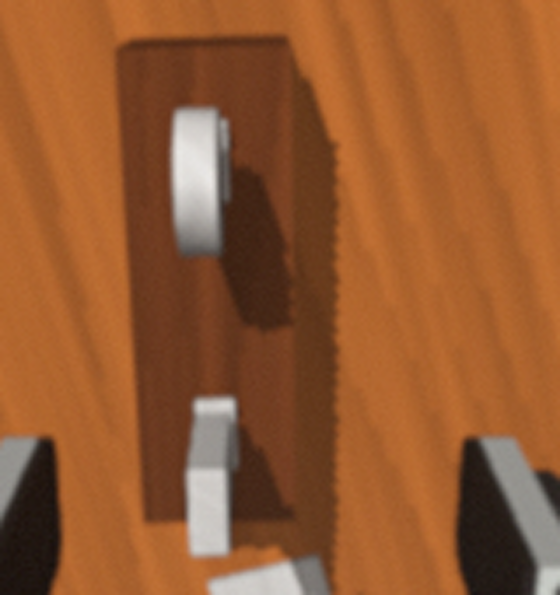

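Run:
```python
from h import *
d=load('w9')
f=lambda u,v,z:onz(d,240+u/3.5,120+v/3.5,z)
print('bow',f(198,182,.07),f(198,182,.078)); print('ends',f(197,108,.07),f(200,255,.07))
cor=[f(118,45,.04),f(288,38,.04),f(293,520,.04),f(145,522,.04)];print(np.round(cor,4)); ce=np.mean(cor,0);print(ce)
a=cor[3];b=cor[0];print(np.degrees(np.arctan2(b[0]-a[0],b[1]-a[1])),np.linalg.norm(b-a));a=cor[2];b=cor[1];print(np.degrees(np.arctan2(b[0]-a[0],b[1]-a[1])),np.linalg.norm(b-a))
# fixed cam block corners
t=load('top0');print('keys top', onz(t,220,254,.08),onz(t,250.4,262.7,.08))
plan([.4125,.285,.11],-15,5)
```

```text
bow [0.41142059 0.28597263 0.07      ] [0.41233285 0.28742107 0.078     ]
ends [0.41623027 0.30308261 0.07      ] [0.40671109 0.26831127 0.07      ]
[[0.3982 0.321  0.04  ]
 [0.4414 0.3108 0.04  ]
 [0.4062 0.1739 0.04  ]
 [0.3631 0.1851 0.04  ]]
[0.40220595 0.24769902 0.04      ]
14.48100865655143 0.14041656600372876
14.401101159740888 0.14140483335078585
keys top [0.41248398 0.2830704  0.08      ] [0.39144487 0.20590425 0.08      ]
9.6 [0.4193 0.2566 0.1824] [ 9.908e-01 -1.355e-01 -3.000e-04 -2.600e-03] F [ 0. -0.  0.] M [-0.   -0.05  0.07] w 0.05997705054679375 q [ 0.34  -0.066  2.075  0.005  1.131  0.61 ]
[-0.0028, -0.0050, 0.0145, -0.06, 0.01, -0.12]
[-0.0028, -0.0050, 0.0145, -0.06, 0.01, -0.12]
[-0.0028, -0.0051, 0.0145, -0.06, 0.01, -0.12]
[-0.0028, -0.0051, 0.0145, -0.06, 0.01, -0.12]
[-0.0028, -0.0051, 0.0145, -0.06, 0.01, -0.12]
dp world [-0.0068  0.0284 -0.0724] rot tot [-0.29  0.07 -0.58]
```

Emit:
send_rows([
  [[-0.003,-0.007,0.014,0,0,-0.2,0.06],[-0.003,-0.007,0.015,0,0,-0.2,0.06],[-0.003,-0.006,0.015,0,0,-0.1,0.06],[-0.003,-0.005,0.015,0,0,0,0.06],[-0.001,0,0.01,0,0,0,0.06]],
])

```text
time: 10.22
tool_pos: [0.4152, 0.2867, 0.1107]
orientation: [0.991, -0.131, 0.002, -0.004]
contact_force: [-0.6, -0.6, 0.7]
gripper_width: 0.06
```

Run:
```python
from h import *
d=snap('wrist','w10')
plan([.412,.2845,.063],-14.7,4)
```

```text
10.275 [0.4143 0.2861 0.1094] [ 9.913e-01 -1.316e-01  5.000e-04 -2.900e-03] F [-0.9 -0.5 -0.6] M [ 0.    0.08 -0.03] w 0.05981435807168398 q [0.401 0.062 2.097 0.005 0.979 0.661]
[-0.0004, 0.0006, 0.0116, -0.08, -0.00, -0.10]
[-0.0004, 0.0006, 0.0116, -0.08, -0.00, -0.10]
[-0.0004, 0.0006, 0.0116, -0.08, -0.00, -0.10]
[-0.0004, 0.0006, 0.0116, -0.08, -0.00, -0.10]
dp world [-0.0023 -0.0016 -0.0464] rot tot [-0.33 -0.01 -0.42]
```

View pics/w10.png

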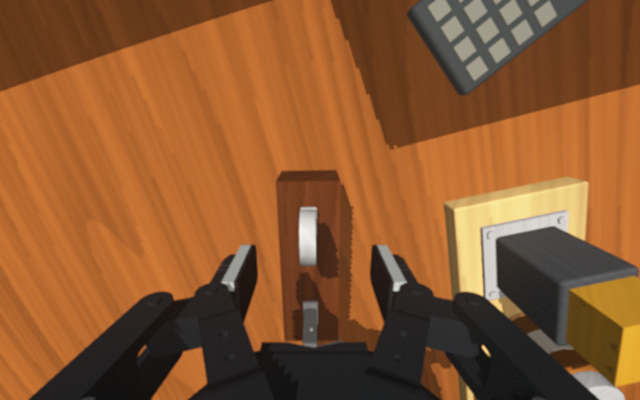

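The round head is at (308,236), nearly centred between the fingers. Descending.

Run:
```python
from h import *
d=load('w10');print(onz(d,308.5,236,.07),onz(d,308.5,236,.08))
```

```text
[0.41204596 0.28686097 0.07      ] [0.41334968 0.29109115 0.08      ]
```

Emit:
send_rows([
  [[-0.001,0.001,0.012,0,0,-0.2,0.06],[-0.001,0,0.012,0,0,-0.2,0.06],[0,0,0.012,0,0,0,0.06],[0,0,0.009,0,0,0,0.06],[0,0,0,0,0,0,0.06]],
])

```text
time: 10.9
tool_pos: [0.4122, 0.2855, 0.0611]
orientation: [0.992, -0.128, 0.001, -0.003]
contact_force: [0.7, 0.4, -0.7]
gripper_width: 0.0598
```

Run:
```python
from h import *
d=snap('wrist','w11')
plan([.412,.2845,.063],-14.7,4)
```

```text
10.95 [0.4125 0.2857 0.0616] [ 9.917e-01 -1.282e-01  9.000e-04 -3.000e-03] F [ 0.3 -0.4  1.6] M [ 0.02 -0.02 -0.  ] w 0.05989755393175164 q [0.401 0.138 2.121 0.006 0.879 0.655]
[-0.0001, 0.0003, -0.0003, -0.09, -0.02, -0.01]
[-0.0001, 0.0003, -0.0003, -0.09, -0.02, -0.01]
[-0.0001, 0.0003, -0.0003, -0.09, -0.02, -0.01]
[-0.0001, 0.0003, -0.0003, -0.09, -0.02, -0.01]
dp world [-0.0005 -0.0012  0.0014] rot tot [-0.36 -0.06 -0.03]
```

View pics/w11.png

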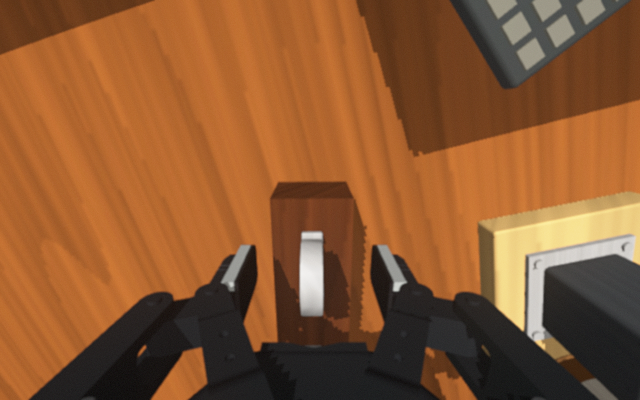

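Run:
```python
from h import *
d=load('w11');print(onz(d,312,274,.07),onz(d,312,242,.07),onz(d,312,316,.07), proj(d,[.412,.2845,.07]))
# project sphere ring of disc for centre guess
for cy in (.281,.284,.287,.29):
    y=np.array([.249,.968]);P=[];cx=.412+(cy-.2845)*.25
    for a in np.linspace(0,2*np.pi,60): P.append(proj(d,[cx+.018*np.cos(a)*y[0],cy+.018*np.cos(a)*y[1],.07+.018*np.sin(a)]))
    P=np.array(P);print(cy,P.min(0),P.max(0))
```

```text
[0.41193093 0.28724595 0.07      ] [0.41619232 0.30339973 0.07      ] [0.40580877 0.26404143 0.07      ] [313.59997776 278.83877235]
0.281 [313.51052959 247.74022165] [313.85749281 325.55284573]
0.284 [313.4356347  241.98097211] [313.78586063 319.99447999]
0.287 [313.35932454 236.14565769] [313.71337175 314.35273808]
0.29 [313.28128119 230.23316372] [313.64070063 308.62612192]
```

Emit:
send_rows([
  [[0,0.001,0,-0.3,0,0,0.06],[0,0,0,0,0,0,0.03],[0,0,0,0,0,0,0.005],[0,0,0,0,0,0,0.005],[0,0,0,0,0,0,0.005]],
], squeeze=80)

```text
time: 11.58
tool_pos: [0.4129, 0.2852, 0.0632]
orientation: [0.992, -0.128, 0.001, -0.001]
contact_force: [0.8, -0.5, 0.1]
gripper_width: 0.009
```

Run:
```python
from h import *
d=snap('wrist','w12')
plan([.412,.2845,.063],-14.7,4)
```

```text
11.625 [0.4129 0.2852 0.0632] [ 0.9917 -0.1283  0.0013 -0.0011] F [-0.7 -0.1  0.4] M [0.03 0.12 0.02] w 0.0093451274168634 q [4.020e-01 1.360e-01 2.119e+00 1.000e-03 8.840e-01 6.590e-01]
[-0.0002, 0.0002, 0.0000, -0.04, -0.03, -0.01]
[-0.0002, 0.0002, 0.0000, -0.04, -0.03, -0.01]
[-0.0002, 0.0002, 0.0000, -0.04, -0.03, -0.01]
[-0.0002, 0.0002, 0.0000, -0.04, -0.03, -0.01]
dp world [-0.0009 -0.0007 -0.0002] rot tot [-0.14 -0.13 -0.04]
```

View pics/w12.png

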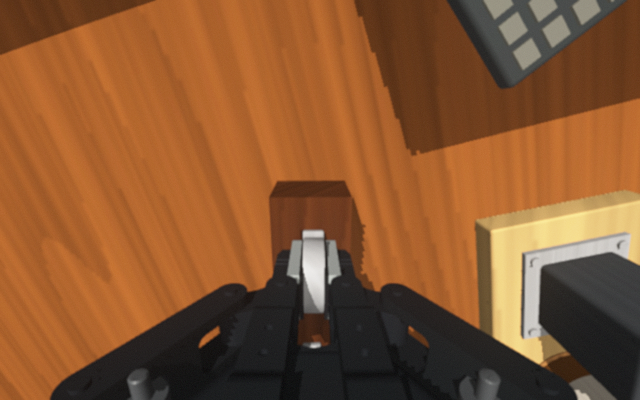

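Emit:
send_rows([
  [[0,0,-0.01,0,0,0,0.005],[0,0,-0.015,0,0,0,0.005],[0,0,-0.025,0,0,0,0.005],[0,0,-0.045,0,0,0,0.005],[0,0,-0.055,0,0,0,0.005]],
])

```text
time: 12.25
tool_pos: [0.4103, 0.2837, 0.2159]
orientation: [0.992, -0.128, -0.002, 0.001]
contact_force: [1.4, 0.5, -0.0]
gripper_width: 0.0088
```

Run:
```python
from h import *
for n in ['wrist','scene','top']: snap(n,n[0]+'13')
plan([.57,.19,.215],-4.3,6)
a=load('s13')['color'];b=load('t13')['color']
c=cv2.resize(a[50:210,280:430],None,fx=2.6,fy=2.6,interpolation=cv2.INTER_CUBIC);e=cv2.resize(b[150:310,200:360],None,fx=2.5,fy=2.5,interpolation=cv2.INTER_CUBIC)
o=np.zeros((420,800,3),np.uint8);o[:c.shape[0],:c.shape[1]]=c;o[:e.shape[0],400:400+e.shape[1]]=e;cv2.imwrite('pics/c13.png',o)
```

```text
12.4 [0.4132 0.2851 0.2199] [ 0.9917 -0.1283  0.003  -0.0018] F [-0.1  0.6 -0.2] M [-0.02  0.02 -0.02] w 0.009008734810476808 q [ 0.401 -0.084  2.02   0.     1.199  0.659]
[0.0293, 0.0087, 0.0009, -0.04, -0.06, -1.74]
[0.0290, 0.0096, 0.0009, -0.04, -0.06, -1.74]
[0.0287, 0.0104, 0.0009, -0.04, -0.06, -1.74]
[0.0284, 0.0113, 0.0009, -0.04, -0.06, -1.74]
[0.0280, 0.0122, 0.0009, -0.04, -0.06, -1.74]
[0.0276, 0.0130, 0.0008, -0.04, -0.06, -1.74]
dp world [ 0.1568 -0.0951 -0.0049] rot tot [ -0.22  -0.33 -10.44]
```

View pics/w13.png

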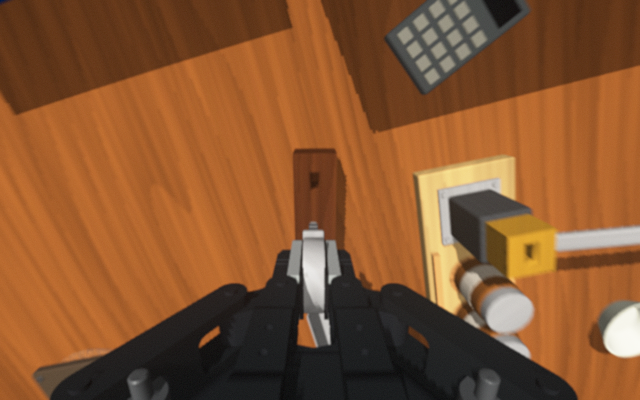

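View pics/c13.png

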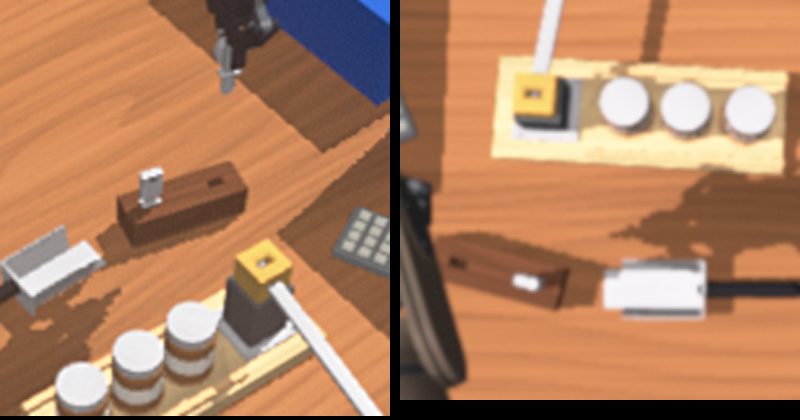

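The key is out and held, with its blade tip visible at (313,224). The empty block slot at (314,180) shows where the key stood at the grasp, so I can use it to transfer to the keyway.

Run:
```python
from h import *
t=load('t13');s=load('s13');w=load('w13')
print('slot top',onz(t,200+57/2.5,150+113/2.5,.04),'scene',onz(s,280+215/2.6,50+183/2.6,.04),'wrist',onz(w,314.5,180,.04))
print('tri',tri((t,200+57/2.5,150+113/2.5),(s,280+215/2.6,50+183/2.6)))
print('keyway top',onz(t,200+133/2.5,150+94/2.5,.128),'scene',onz(s,280+264/2.6,50+260/2.6,.128),'wrist',onz(w,531.5,250,.128))
print('tri',tri((t,200+133/2.5,150+94/2.5),(s,280+264/2.6,50+260/2.6)))
c=cv2.resize(s['color'][135:175,350:400],None,fx=8,fy=8,interpolation=cv2.INTER_CUBIC);e=cv2.resize(t['color'][165:205,235:285],None,fx=8,fy=8,interpolation=cv2.INTER_CUBIC)
cv2.imwrite('pics/c13b.png',np.hstack([c,e]))
```

```text
slot top [0.56763833 0.28949892 0.04      ] scene [0.41725137 0.28123067 0.04      ] wrist [0.41159127 0.28668313 0.04      ]
tri (array([0.52669452, 0.22400884, 0.18933163]), [array([14.8,  8.7]), array([15.4, -4.1])])
keyway top [0.57496627 0.19738243 0.128     ] scene [0.57953591 0.19762699 0.128     ] wrist [0.57845954 0.20269566 0.128     ]
tri (array([0.5764863 , 0.19916873, 0.12343947]), [array([-0.5, -0.3]), array([-0.5,  0.1])])
```

View pics/c13b.png

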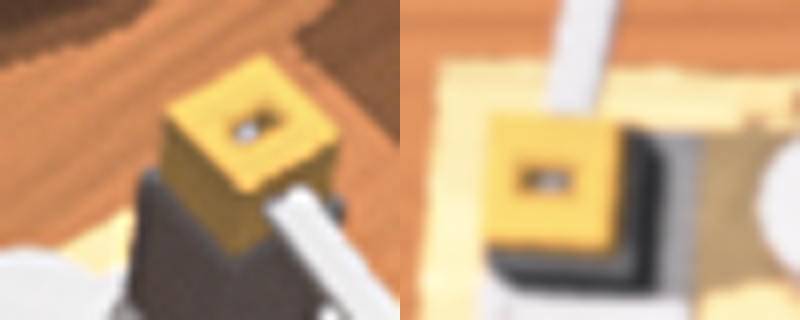

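Run:
```python
from h import *
t=load('t13');s=load('s13');w=load('w13')
print('slot top',onz(t,222.6,255,.04),'scene',onz(s,280+215/2.6,50+183/2.6,.04))
print('keyway top',onz(t,253.3,187.2,.128),'scene',onz(s,381.2,150,.128))
# plug edges yaw
q=[onz(t,235+x/8,165+y/8,.128) for x,y in [(90,117),(220,117),(217,250),(87,245)]]
print(np.round(q,4)); 
q=[onz(s,350+x/8,135+y/8,.128) for x,y in [(262,55),(340,135),(248,193),(163,108)]]
print(np.round(q,4))
```

```text
slot top [0.41074149 0.28437907 0.04      ] scene [0.41725137 0.28123067 0.04      ]
keyway top [0.57596703 0.19716458 0.128     ] scene [0.57901608 0.1969439  0.128     ]
[[0.5948 0.2151 0.128 ]
 [0.5951 0.175  0.128 ]
 [0.5536 0.1748 0.128 ]
 [0.5548 0.2148 0.128 ]]
[[0.5615 0.2177 0.128 ]
 [0.6009 0.2157 0.128 ]
 [0.6005 0.1773 0.128 ]
 [0.5587 0.1783 0.128 ]]
```

Emit:
send_rows([
  [[0.033,0.008,0,0,0,-2,0.005],[0.033,0.01,0,0,0,-2,0.005],[0.033,0.011,0,0,0,-2,0.005],[0.033,0.012,0,0,0,-2,0.005],[0.022,0.009,0,0,0,-2,0.005]],
])

```text
time: 13.02
tool_pos: [0.5548, 0.2048, 0.217]
orientation: [0.999, -0.037, -0.0, -0.001]
contact_force: [1.0, -0.4, -0.2]
gripper_width: 0.0089
```

Run:
```python
from h import *
plan([.578,.199,.20],-4.3,5)
```

```text
13.025 [0.5548 0.2048 0.217 ] [ 9.993e-01 -3.680e-02 -2.000e-04 -7.000e-04] F [ 1.  -0.4 -0.2] M [0.02 0.04 0.07] w 0.008927401016437556 q [0.182 0.126 1.811 0.002 1.204 0.255]
[0.0047, 0.0008, 0.0034, -0.02, 0.00, 0.02]
[0.0047, 0.0008, 0.0034, -0.02, 0.00, 0.02]
[0.0047, 0.0008, 0.0034, -0.02, 0.00, 0.02]
[0.0047, 0.0008, 0.0034, -0.02, 0.00, 0.02]
[0.0047, 0.0008, 0.0034, -0.02, 0.00, 0.02]
dp world [ 0.0232 -0.0058 -0.017 ] rot tot [-0.08  0.02  0.08]
```

Emit:
send_rows([
  [[0.008,0.002,0.003,0,0,0,0.005],[0.008,0.002,0.004,0,0,0,0.005],[0.006,0.001,0.004,0,0,0,0.005],[0.002,0.001,0.003,0,0,0,0.005],[0,0,0,0,0,0,0.005]],
])

```text
time: 13.65
tool_pos: [0.5771, 0.197, 0.199]
orientation: [0.999, -0.038, -0.003, -0.0]
contact_force: [-0.7, 0.3, -1.2]
gripper_width: 0.009
```

Run:
```python
from h import *
plan([.578,.199,.20],-4.3,5)
for n in ['wrist','scene','top']: snap(n,n[0]+'14')
a=load('s14')['color'];b=load('w14')['color']
c=cv2.resize(a[110:190,330:420],None,fx=4.4,fy=4.4,interpolation=cv2.INTER_CUBIC);e=cv2.resize(b[180:330,240:390],None,fx=2.6,fy=2.6,interpolation=cv2.INTER_CUBIC)
o=np.zeros((400,800,3),np.uint8);o[:c.shape[0],:c.shape[1]]=c;o[:e.shape[0],400:400+e.shape[1]]=e;cv2.imwrite('pics/c14.png',o)
```

```text
13.65 [0.5771 0.197  0.199 ] [ 9.993e-01 -3.760e-02 -3.400e-03 -3.000e-04] F [-0.7  0.3 -1.2] M [0.01 0.07 0.03] w 0.00903155007363872 q [0.162 0.186 1.778 0.002 1.184 0.236]
[0.0001, -0.0004, -0.0002, -0.01, 0.08, -0.00]
[0.0001, -0.0004, -0.0002, -0.01, 0.08, -0.00]
[0.0001, -0.0004, -0.0002, -0.01, 0.08, -0.00]
[0.0001, -0.0004, -0.0002, -0.01, 0.08, -0.00]
[0.0001, -0.0004, -0.0002, -0.01, 0.08, -0.00]
dp world [0.0009 0.002  0.001 ] rot tot [-0.03  0.39 -0.  ]
```

View pics/c14.png

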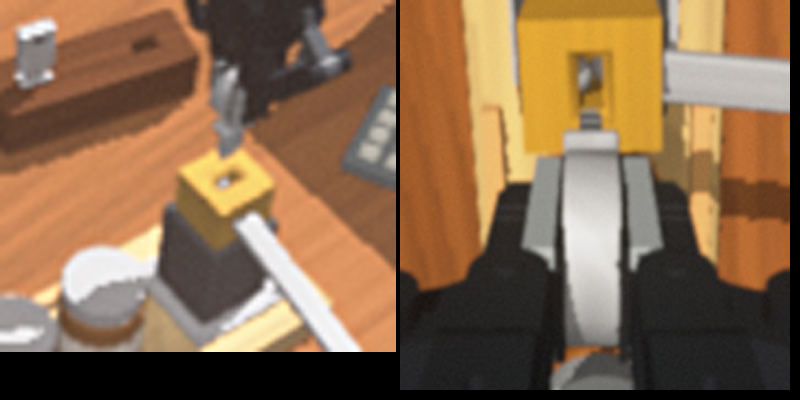

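View pics/t14.png

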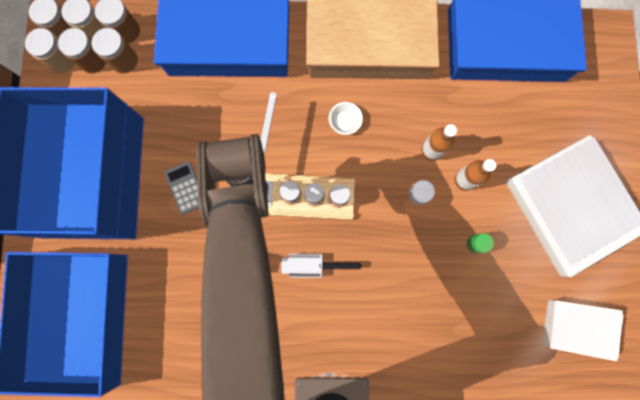

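Run:
```python
from h import *
d=load('w14');s=load('s14')
f=lambda u,v,z:onz(d,240+(u-400)/2.6,180+v/2.6,z)
zt=.199-.051
print('tip front edge',f(591,113,zt),'centre?',f(591,117,zt),'keyway',f(589,82,.128),[np.round(f(*q,.128),4) for q in [(568,53),(612,53),(612,113),(568,113)]])
print('plug corners',[np.round(f(*q,.128),4) for q in [(519,20),(661,17),(661,150),(527,152)]])
# scene tip
print('scene tip',onz(s,330+231/4.4,110+150/4.4,zt),'keyway',onz(s,330+227/4.4,110+182/4.4,.128))
# predicted tip pixel if key at TCP
Rm=R.from_quat([.9993,-.0376,-.0034,-.0003])
for oy in (-.004,-.002,0,.002,.004):
    p=np.array([.5771,.197,.199])+Rm.apply([0,oy,.051]); q=proj(d,p);q2=proj(s,p); print(oy,(q-[240,180])*2.6+[400,0],(q2-[330,110])*4.4)
```

```text
tip front edge [0.57719409 0.20055041 0.148     ] centre? [0.5771117  0.19944535 0.148     ] keyway [0.57660581 0.20197186 0.128     ] [array([0.5714, 0.2109, 0.128 ]), array([0.5836, 0.2101, 0.128 ]), array([0.5825, 0.1921, 0.128 ]), array([0.5699, 0.193 , 0.128 ])]
plug corners [array([0.5588, 0.2214, 0.128 ]), array([0.5977, 0.2194, 0.128 ]), array([0.5959, 0.1796, 0.128 ]), array([0.557 , 0.1818, 0.128 ])]
scene tip [0.57753497 0.19968559 0.148     ] keyway [0.5829093  0.19481684 0.128     ]
-0.004 [590.32226559 111.30052453] [232.21341179 148.35764983]
-0.002 [590.31818243 118.51946338] [229.40956988 149.84781034]
0 [590.31412722 125.69388288] [226.60259643 151.33966174]
0.002 [590.31009975 132.82408671] [223.79248846 152.83320568]
0.004 [590.3060998  139.91037732] [220.97924298 154.32844383]
```

Run:
```python
from h import *
a=load('s14')['color'];b=load('w14')['color']
c=cv2.resize(a[115:165,360:400],None,fx=10,fy=10,interpolation=cv2.INTER_CUBIC);e=cv2.resize(b[185:245,290:340],None,fx=8,fy=8,interpolation=cv2.INTER_CUBIC)
o=np.zeros((500,800,3),np.uint8);o[:c.shape[0],:c.shape[1]]=c;o[:e.shape[0],400:400+e.shape[1]]=e;cv2.imwrite('pics/c14b.png',o)
```

```text
(no output)
```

View pics/c14b.png

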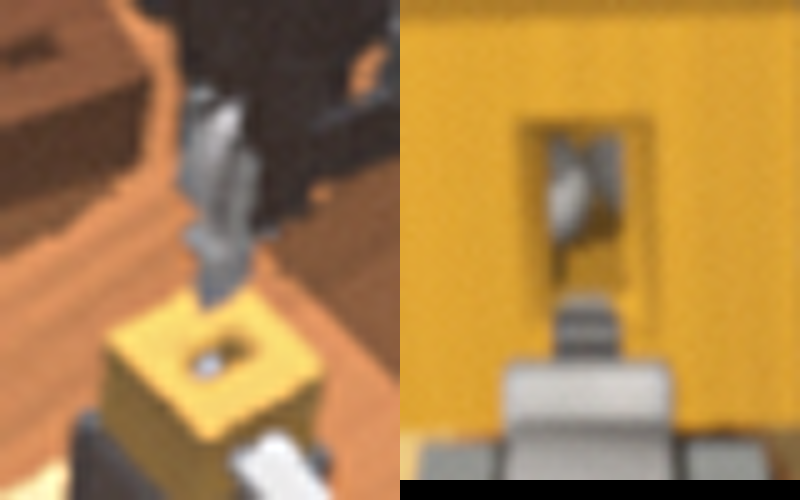

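Run:
```python
from h import *
d=load('w14')
Rm=R.from_quat([.9993,-.0376,-.0034,-.0003]);T=np.array([.5771,.197,.199])
for nm,hw,dz in [('tip',.007,.051),('step',.007,.043),('shoulder under',.011,.023)]:
    for oy in (-.004,-.002,0,.002,.004):
        q=proj(d,T+Rm.apply([0,oy-hw,dz])); print(nm,oy,np.round((q-[290,185])*8,0))
print('mouth +y end',onz(d,313,185+118/8,.128),onz(d,313,185+335/8,.128))
```

```text
tip -0.004 [186. 224.]
tip -0.002 [186. 246.]
tip 0 [186. 269.]
tip 0.002 [186. 291.]
tip 0.004 [186. 314.]
step -0.004 [186. 258.]
step -0.002 [186. 281.]
step 0 [186. 305.]
step 0.002 [186. 328.]
step 0.004 [186. 351.]
shoulder under -0.004 [186. 305.]
shoulder under -0.002 [185. 331.]
shoulder under 0 [185. 357.]
shoulder under 0.002 [185. 383.]
shoulder under 0.004 [185. 408.]
mouth +y end [0.57750776 0.21097776 0.128     ] [0.5759237  0.18986619 0.128     ]
```

Run:
```python
from h import *
s=load('s14')
print('tip',onz(s,360+216/10,115+302/10,.148),'keyway',onz(s,360+222/10,115+357/10,.128))
Rm=R.from_quat([.9993,-.0376,-.0034,-.0003]);T=np.array([.5771,.197,.199])
for oy in (-.002,0,.002):
    print(oy,[np.round((proj(s,T+Rm.apply([0,oy+h,.051]))-[360,115])*10) for h in (-.007,.007)],[np.round((proj(s,T+Rm.apply([0,oy+h,.023]))-[360,115])*10) for h in (-.011,.011)])
```

```text
tip [0.57883949 0.19552833 0.148     ] keyway [0.58224306 0.19746248 0.128     ]
-0.002 [array([244., 279.]), array([199., 302.])] [array([270., 199.]), array([199., 237.])]
0 [array([237., 282.]), array([193., 306.])] [array([264., 203.]), array([192., 240.])]
0.002 [array([231., 285.]), array([186., 309.])] [array([257., 206.]), array([185., 244.])]
```

Emit:
send_rows([
  [[0.001,-0.002,0.004,0,0.4,0,0.005],[0,0,0.005,0,0,0,0.005],[0,0,0.004,0,0,0,0.005],[0,0,0.002,0,0,0,0.005],[0,0,0,0,0,0,0.005]],
])

```text
time: 14.42
tool_pos: [0.5783, 0.1993, 0.1839]
orientation: [0.999, -0.037, 0.001, -0.0]
contact_force: [-0.3, -0.0, 0.2]
gripper_width: 0.0091
```

Run:
```python
from h import *
plan([.578,.199,.184],-4.3,5)
for n in ['wrist','scene']: snap(n,n[0]+'15')
a=load('s15')['color'];b=load('w15')['color']
c=cv2.resize(a[115:165,360:400],None,fx=10,fy=10,interpolation=cv2.INTER_CUBIC);e=cv2.resize(b[185:245,290:340],None,fx=8,fy=8,interpolation=cv2.INTER_CUBIC)
o=np.zeros((500,800,3),np.uint8);o[:c.shape[0],:c.shape[1]]=c;o[:e.shape[0],400:400+e.shape[1]]=e;cv2.imwrite('pics/c15.png',o)
```

```text
14.425 [0.5783 0.1993 0.1839] [ 9.993e-01 -3.730e-02  1.100e-03 -4.000e-04] F [-0.3 -0.   0.2] M [ 0.01  0.01 -0.04] w 0.009073704718119118 q [0.166 0.201 1.79  0.    1.149 0.241]
[-0.0001, 0.0001, -0.0000, -0.01, -0.02, 0.00]
[-0.0001, 0.0001, -0.0000, -0.01, -0.02, 0.00]
[-0.0001, 0.0001, -0.0000, -0.01, -0.02, 0.00]
[-0.0001, 0.0001, -0.0000, -0.01, -0.02, 0.00]
[-0.0001, 0.0001, -0.0000, -0.01, -0.02, 0.00]
dp world [-0.0003 -0.0003  0.0001] rot tot [-0.05 -0.12  0.02]
```

View pics/c15.png

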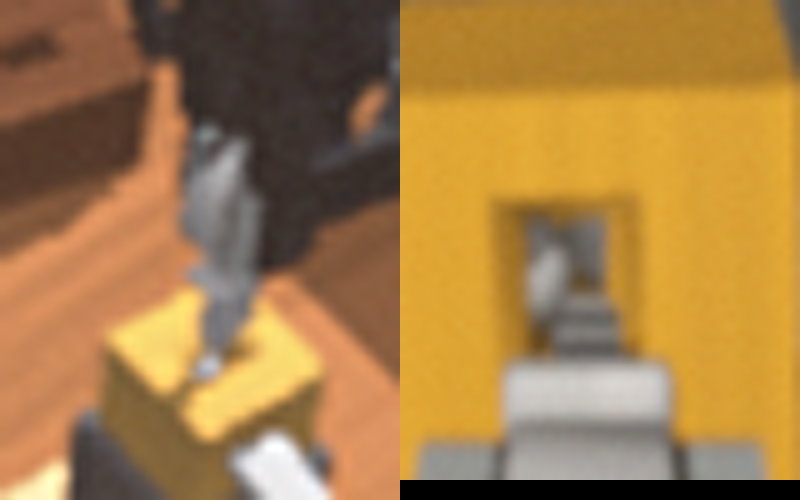

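Run:
```python
from h import *
d=load('w15')
f=lambda u,v,z:onz(d,290+(u-400)/8,185+v/8,z)
print('mouth+y',f(566,199,.128),'tip+y',f(587,297,.133),'step',f(587,318,.141),'mouth l/r',f(492,250,.128),f(641,250,.128),'slot bottom +y',f(566,213,.125))
print('plug far edge',f(566,95,.128))
```

```text
mouth+y [0.57762944 0.21092596 0.128     ] tip+y [0.57887847 0.20389056 0.133     ] step [0.5789607  0.20524457 0.141     ] mouth l/r [0.57098636 0.20681108 0.128     ] [0.58365251 0.20586025 0.128     ] slot bottom +y [0.57743278 0.20861511 0.125     ]
plug far edge [0.578334   0.22008669 0.128     ]
```

In the wrist crop the tip at (587,297) is about 1.5 mm too far +x and 2.5 mm too far −y of the mouth. I'll correct that and start entering.

Emit:
send_rows([
  [[-0.0015,-0.0025,0,0,0,0,0.005],[0,0,0.002,0,0,0,0.005],[0,0,0.003,0,0,0,0.005],[0,0,0.003,0,0,0,0.005],[0,0,0,0,0,0,0.005]],
])

```text
time: 15.15
tool_pos: [0.5772, 0.2022, 0.1759]
orientation: [0.999, -0.037, 0.002, -0.0]
contact_force: [-0.4, -0.4, -0.1]
gripper_width: 0.0089
```

Run:
```python
from h import *
plan([.5768,.2015,.176],-4.3,5)
for n in ['wrist','scene']: snap(n,n[0]+'16')
a=load('s16')['color'];b=load('w16')['color']
c=cv2.resize(a[115:165,360:400],None,fx=10,fy=10,interpolation=cv2.INTER_CUBIC);e=cv2.resize(b[185:245,290:340],None,fx=8,fy=8,interpolation=cv2.INTER_CUBIC)
o=np.zeros((500,800,3),np.uint8);o[:c.shape[0],:c.shape[1]]=c;o[:e.shape[0],400:400+e.shape[1]]=e;cv2.imwrite('pics/c16.png',o)
```

```text
15.15 [0.5772 0.2022 0.1759] [ 9.993e-01 -3.740e-02  1.600e-03 -5.000e-04] F [-0.4 -0.4 -0.1] M [ 0.01 -0.02 -0.04] w 0.008942731036569994 q [0.171 0.209 1.796 0.    1.133 0.246]
[-0.0001, 0.0001, -0.0000, -0.01, -0.04, 0.00]
[-0.0001, 0.0001, -0.0000, -0.01, -0.04, 0.00]
[-0.0001, 0.0001, -0.0000, -0.01, -0.04, 0.00]
[-0.0001, 0.0001, -0.0000, -0.01, -0.04, 0.00]
[-0.0001, 0.0001, -0.0000, -0.01, -0.04, 0.00]
dp world [-0.0004 -0.0007  0.0001] rot tot [-0.06 -0.18  0.02]
```

View pics/c16.png

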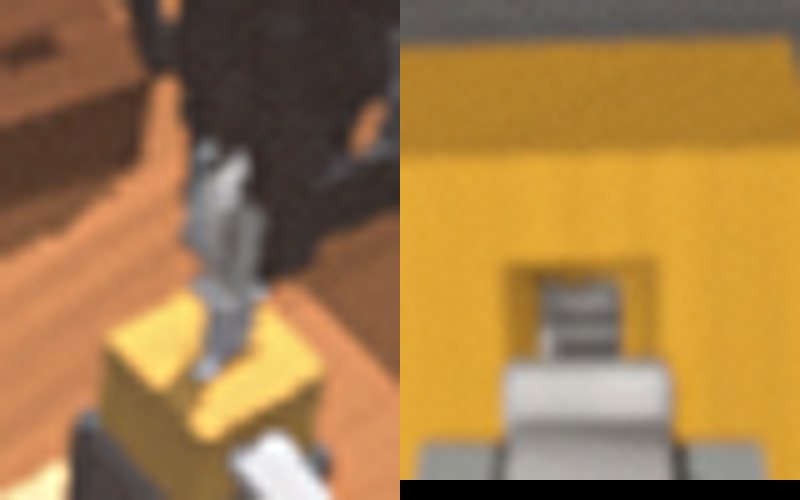

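The blade tip is in the mouth, centred in x with the mouth centre at 583 and the blade at 587, and there is no force. Pushing in gradually.

Emit:
send_rows([
  [[0,0,0.002,0,0,0,0.005],[0,0,0.002,0,0,0,0.005],[0,0,0.002,0,0,0,0.005],[0,0,0.002,0,0,0,0.005],[0,0,0,0,0,0,0.005]],
], squeeze=100)

```text
time: 15.88
tool_pos: [0.5779, 0.2022, 0.1708]
orientation: [0.999, -0.037, 0.002, -0.0]
contact_force: [-0.9, -0.3, -0.2]
gripper_width: 0.0089
```

Run:
```python
from h import *
plan([.5768,.2015,.151],-4.3,5)
```

```text
15.875 [0.5779 0.2022 0.1708] [ 9.993e-01 -3.730e-02  2.200e-03 -4.000e-04] F [-0.9 -0.3 -0.2] M [-0.07  0.24  0.04] w 0.008857867872753946 q [ 0.171  0.215  1.799 -0.     1.123  0.246]
[-0.0002, 0.0002, 0.0040, -0.01, -0.05, 0.01]
[-0.0002, 0.0002, 0.0040, -0.01, -0.05, 0.01]
[-0.0002, 0.0002, 0.0040, -0.01, -0.05, 0.01]
[-0.0002, 0.0001, 0.0040, -0.01, -0.05, 0.01]
[-0.0002, 0.0001, 0.0040, -0.01, -0.05, 0.01]
dp world [-0.0011 -0.0007 -0.0198] rot tot [-0.06 -0.25  0.03]
```

Emit:
send_rows([
  [[-0.001,0,0.002,0,-0.2,0,0.005],[0,0,0.003,0,0,0,0.005],[0,0,0.003,0,0,0,0.005],[0,0,0.003,0,0,0,0.005],[0,0,0.002,0,0,0,0.005]],
])

```text
time: 16.5
tool_pos: [0.5781, 0.2013, 0.1652]
orientation: [0.999, -0.037, 0.001, 0.001]
contact_force: [-4.3, -2.9, 10.8]
gripper_width: 0.0087
```

Run:
```python
from h import *
plan([.5768,.2015,.151],-4.3,5)
```

```text
16.5 [0.5781 0.2013 0.1652] [ 0.9993 -0.0366  0.0011  0.001 ] F [-4.3 -2.9 10.8] M [-0.35  1.09  0.11] w 0.008703629340793757 q [ 0.17   0.222  1.801 -0.003  1.116  0.245]
[-0.0003, -0.0000, 0.0028, 0.02, -0.03, 0.02]
[-0.0003, -0.0000, 0.0028, 0.02, -0.03, 0.02]
[-0.0003, -0.0000, 0.0028, 0.02, -0.03, 0.02]
[-0.0003, -0.0000, 0.0028, 0.02, -0.03, 0.02]
[-0.0003, -0.0000, 0.0028, 0.02, -0.03, 0.02]
dp world [-0.0013  0.0002 -0.0142] rot tot [ 0.11 -0.13  0.1 ]
```

Emit:
send_rows([
  [[-0.001,-0.0005,0.003,0,-0.1,0,0.005],[-0.0005,0,0.004,0,0,0,0.005],[0,0,0.004,0,0,0,0.005],[0,0,0.004,0,0,0,0.005],[0,0,0.002,0,0,0,0.005]],
], squeeze=120)

```text
time: 17.12
tool_pos: [0.5781, 0.2015, 0.1645]
orientation: [0.999, -0.036, 0.0, 0.003]
contact_force: [-4.6, -1.1, 6.0]
gripper_width: 0.0086
```

Run:
```python
from h import *
plan([.5768,.2015,.151],-4.3,5)
for n in ['wrist']: snap(n,n[0]+'17')
b=load('w17')['color']
cv2.imwrite('pics/c17.png',cv2.resize(b[185:325,250:380],None,fx=4,fy=4,interpolation=cv2.INTER_CUBIC))
```

```text
17.125 [0.5781 0.2015 0.1645] [ 9.994e-01 -3.560e-02  5.000e-04  2.600e-03] F [-4.6 -1.1  6. ] M [-0.39  0.78  0.01] w 0.008600062043103318 q [ 0.172  0.224  1.8   -0.006  1.117  0.246]
[-0.0003, -0.0000, 0.0027, 0.06, -0.01, 0.04]
[-0.0003, 0.0000, 0.0027, 0.06, -0.01, 0.04]
[-0.0003, 0.0000, 0.0027, 0.06, -0.01, 0.04]
[-0.0003, 0.0000, 0.0027, 0.06, -0.01, 0.04]
[-0.0003, 0.0000, 0.0027, 0.06, -0.01, 0.04]
dp world [-0.0013  0.     -0.0135] rot tot [ 0.29 -0.07  0.22]
```

View pics/c17.png

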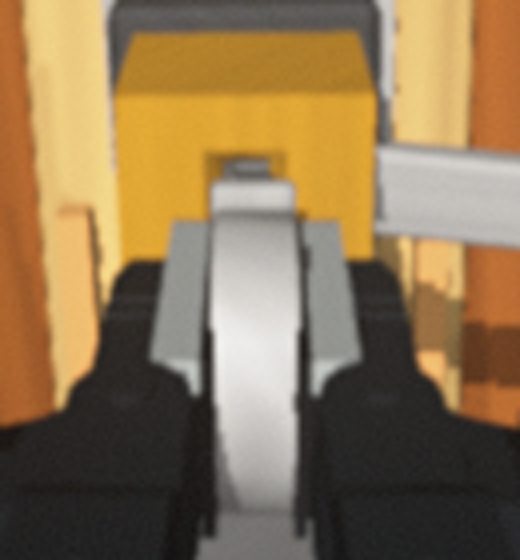

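Emit:
send_rows([
  [[-0.001,0,0.006,0.2,0,0,0.005],[-0.001,0,0.008,0,0,0,0.005],[-0.001,0,0.008,0,0,0,0.005],[-0.001,0,0.008,0,0,0,0.005],[0,0,0.008,0,0,0,0.005]],
])

```text
time: 17.8
tool_pos: [0.5784, 0.2016, 0.1599]
orientation: [0.999, -0.034, 0.002, 0.003]
contact_force: [-16.7, -4.6, 31.9]
gripper_width: 0.0086
```

Run:
```python
from h import *
plan([.5768,.2015,.151],-4.3,5)
```

```text
17.8 [0.5784 0.2016 0.1599] [ 0.9994 -0.0341  0.002   0.0031] F [-16.7  -4.6  31.9] M [-0.84  3.37 -0.04] w 0.008633665663217494 q [ 0.173  0.229  1.804 -0.008  1.106  0.244]
[-0.0003, 0.0000, 0.0018, 0.07, -0.05, 0.08]
[-0.0003, 0.0000, 0.0018, 0.07, -0.05, 0.08]
[-0.0003, 0.0000, 0.0018, 0.07, -0.05, 0.08]
[-0.0003, 0.0000, 0.0018, 0.07, -0.05, 0.08]
[-0.0003, 0.0000, 0.0018, 0.07, -0.05, 0.08]
dp world [-0.0016 -0.0001 -0.0089] rot tot [ 0.34 -0.24  0.4 ]
```

Emit:
send_rows([
  [[-0.002,0,0,0.3,0,0.3,0.005],[-0.002,0,0,0,0,0,0.005],[-0.001,0,0,0,0,0,0.005],[0,0,0,0,0,0,0.005],[0,0,0,0,0,0,0.005]],
])

```text
time: 18.42
tool_pos: [0.5771, 0.2013, 0.1618]
orientation: [0.999, -0.037, 0.008, 0.0]
contact_force: [0.3, -1.4, 3.8]
gripper_width: 0.0084
```

Run:
```python
from h import *
plan([.5768,.2015,.151],-4.3,5)
for n in ['wrist','scene']: snap(n,n[0]+'18')
a=load('s18')['color'];b=load('w18')['color']
c=cv2.resize(a[115:165,360:400],None,fx=10,fy=10,interpolation=cv2.INTER_CUBIC);e=cv2.resize(b[185:245,290:340],None,fx=8,fy=8,interpolation=cv2.INTER_CUBIC)
o=np.zeros((500,800,3),np.uint8);o[:c.shape[0],:c.shape[1]]=c;o[:e.shape[0],400:400+e.shape[1]]=e;cv2.imwrite('pics/c18.png',o)
```

```text
18.425 [0.5771 0.2013 0.1618] [ 9.993e-01 -3.680e-02  8.100e-03  3.000e-04] F [ 0.3 -1.4  3.8] M [-0.34 -0.16  0.01] w 0.008428469017187124 q [ 0.171  0.217  1.814 -0.004  1.095  0.247]
[-0.0001, -0.0000, 0.0022, 0.00, -0.18, 0.02]
[-0.0001, -0.0000, 0.0022, 0.00, -0.18, 0.02]
[-0.0001, -0.0000, 0.0022, 0.00, -0.18, 0.02]
[-0.0001, -0.0000, 0.0022, 0.00, -0.18, 0.02]
[-0.0001, -0.0000, 0.0022, 0.00, -0.18, 0.02]
dp world [-0.0003  0.0002 -0.0108] rot tot [ 0.   -0.92  0.09]
```

View pics/c18.png

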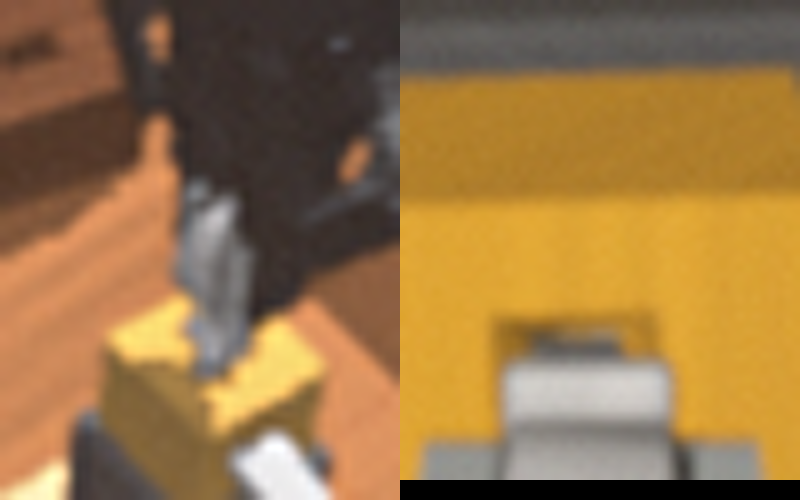

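Emit:
send_rows([
  [[0,0,0.003,0,-0.9,0,0.005],[-0.001,0,0.006,0,0,0,0.005],[-0.002,0,0.008,0,0,0,0.005],[-0.003,0,0.009,0,0,0,0.005],[-0.003,0,0.009,0,0,0,0.005]],
])

```text
time: 19.15
tool_pos: [0.5768, 0.2014, 0.1509]
orientation: [0.999, -0.035, 0.009, 0.001]
contact_force: [-4.6, -4.8, 29.5]
gripper_width: 0.0084
```

Run:
```python
from h import *
plan([.5768,.2015,.151],-4.3,5)
```

```text
19.15 [0.5768 0.2014 0.1509] [ 0.9993 -0.0353  0.0093  0.0014] F [-4.6 -4.8 29.5] M [-0.9   1.05  0.  ] w 0.008385715488449175 q [ 0.173  0.228  1.822 -0.007  1.073  0.247]
[-0.0000, -0.0000, -0.0000, 0.02, -0.21, 0.05]
[-0.0000, -0.0000, -0.0000, 0.02, -0.21, 0.05]
[-0.0000, -0.0000, -0.0000, 0.02, -0.21, 0.05]
[-0.0000, -0.0000, -0.0000, 0.02, -0.21, 0.05]
[-0.0000, -0.0000, -0.0000, 0.02, -0.21, 0.05]
dp world [-0.      0.0001  0.0001] rot tot [ 0.12 -1.07  0.25]
```

Emit:
send_rows([
  [[-0.001,0,0.006,0,-0.6,0,0.005],[-0.001,0,0.008,0,-0.3,0,0.005],[-0.001,0,0.008,0,0,0,0.005],[0,0,0.001,0,0,0,0.005],[0,0,0,0,0,0,0.005]],
])

```text
time: 19.77
tool_pos: [0.5771, 0.2014, 0.1516]
orientation: [0.999, -0.035, 0.002, 0.002]
contact_force: [2.4, -1.7, 0.8]
gripper_width: 0.0081
```

Run:
```python
from h import *
plan([.5768,.2015,.151],-4.3,5)
for n in ['wrist','scene']: snap(n,n[0]+'19')
a=load('s19')['color'];b=load('w19')['color']
c=cv2.resize(a[115:165,360:400],None,fx=10,fy=10,interpolation=cv2.INTER_CUBIC);e=cv2.resize(b[185:305,270:370],None,fx=4,fy=4,interpolation=cv2.INTER_CUBIC)
o=np.zeros((500,800,3),np.uint8);o[:c.shape[0],:c.shape[1]]=c;o[:e.shape[0],400:400+e.shape[1]]=e;cv2.imwrite('pics/c19.png',o)
```

```text
19.775 [0.5771 0.2014 0.1516] [ 0.9994 -0.0346  0.0024  0.0024] F [ 2.4 -1.7  0.8] M [-0.26 -0.37 -0.02] w 0.008134749648623266 q [ 0.172  0.235  1.813 -0.006  1.09   0.244]
[-0.0001, -0.0000, 0.0001, 0.05, -0.06, 0.07]
[-0.0001, -0.0000, 0.0001, 0.05, -0.06, 0.07]
[-0.0001, -0.0000, 0.0001, 0.05, -0.06, 0.07]
[-0.0001, -0.0000, 0.0001, 0.05, -0.06, 0.07]
[-0.0001, -0.0000, 0.0001, 0.05, -0.06, 0.07]
dp world [-0.0003  0.0001 -0.0006] rot tot [ 0.27 -0.29  0.33]
```

View pics/c19.png

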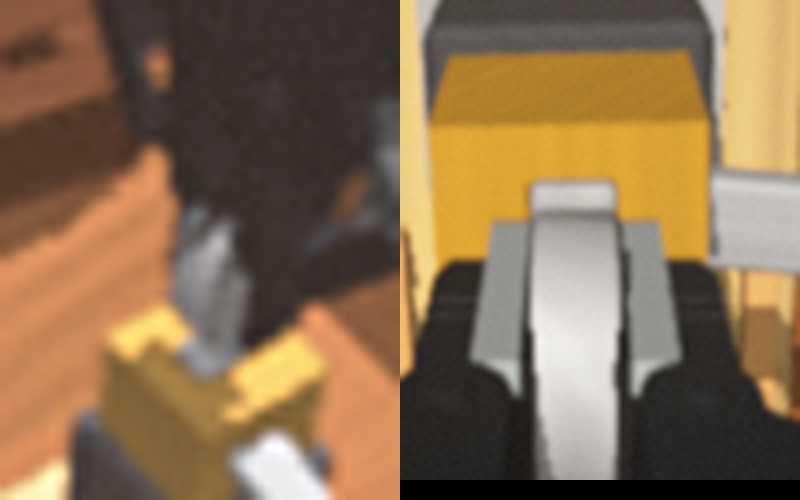

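The key is home: the shoulder sits on the plug top, the bow is at z≈0.158, it held under a 30 N push, and it did not slip in the grip. Now the clockwise turn.

Emit:
send_rows([
  [[0,0,0.001,0.2,-0.2,5,0.005],[0,0,0.001,0,0,6,0.005],[0,0,0.001,0,0,6,0.005],[0,0,0.001,0,0,6,0.005],[0,0,0.001,0,0,6,0.005]],
])

```text
time: 20.5
tool_pos: [0.5779, 0.2009, 0.1512]
orientation: [0.957, -0.291, -0.0, 0.002]
contact_force: [-1.8, -3.0, 9.3]
gripper_width: 0.0087
```

Run:
```python
from h import *
plan([.5771,.2014,.151],-105,10)
```

```text
20.5 [0.5779 0.2009 0.1512] [ 9.568e-01 -2.906e-01 -4.000e-04  2.100e-03] F [-1.8 -3.   9.3] M [-0.46  0.41  0.05] w 0.008715821897986763 q [ 0.17   0.239  1.808 -0.004  1.096  0.762]
[-0.0001, -0.0000, 0.0000, 0.02, -0.02, 7.12]
[-0.0001, 0.0000, 0.0000, 0.02, -0.02, 7.12]
[-0.0001, 0.0000, 0.0000, 0.02, -0.02, 7.12]
[-0.0001, 0.0000, 0.0000, 0.02, -0.02, 7.12]
[-0.0001, 0.0000, 0.0000, 0.02, -0.02, 7.12]
[-0.0001, 0.0001, 0.0000, 0.02, -0.02, 7.12]
[-0.0001, 0.0001, 0.0000, 0.02, -0.02, 7.12]
[-0.0001, 0.0001, 0.0000, 0.02, -0.02, 7.12]
[-0.0001, 0.0001, 0.0000, 0.02, -0.02, 7.12]
[-0.0000, 0.0001, 0.0000, 0.02, -0.02, 7.12]
dp world [-0.0008  0.0005 -0.0002] rot tot [ 0.19 -0.17 71.21]
```

Turning freely at low forces. Continuing.

Emit:
send_rows([
  [[0,0,0.001,0,0,7,0.005],[0,0,0.001,0,0,7,0.005],[0,0,0.001,0,0,7,0.005],[0,0,0.001,0,0,7,0.005],[0,0,0.001,0,0,7,0.005]],
])

```text
time: 21.12
tool_pos: [0.5781, 0.2003, 0.1512]
orientation: [0.82, -0.572, -0.0, 0.005]
contact_force: [-3.2, -2.7, 9.8]
gripper_width: 0.0086
```

Run:
```python
from h import *
snap('scene','s20')
plan([.5771,.2014,.151],-105,6)
```

```text
21.175 [0.5781 0.2003 0.1512] [ 8.193e-01 -5.734e-01 -3.000e-04  4.700e-03] F [-2.4 -3.2  9.6] M [-0.51  0.26  0.11] w 0.00839416509843457 q [ 0.17   0.242  1.805 -0.007  1.101  1.395]
[-0.0002, 0.0001, 0.0000, 0.06, -0.07, 5.84]
[-0.0002, 0.0001, 0.0000, 0.06, -0.07, 5.84]
[-0.0002, 0.0001, 0.0000, 0.06, -0.07, 5.84]
[-0.0002, 0.0002, 0.0000, 0.06, -0.07, 5.84]
[-0.0002, 0.0002, 0.0000, 0.06, -0.07, 5.84]
[-0.0002, 0.0002, 0.0000, 0.06, -0.07, 5.84]
dp world [-0.001   0.0011 -0.0002] rot tot [ 0.36 -0.41 35.02]
```

View pics/s20.png

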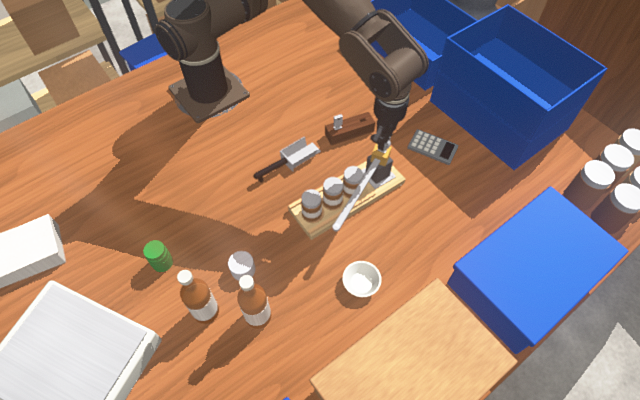

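The bar now points to (337,226) and swings with the key, clear of the lids. About 35° more.

Emit:
send_rows([
  [[0,0,0.001,0,0,7,0.005],[0,0,0.001,0,0,7,0.005],[0,0,0.001,0,0,7,0.005],[0,0,0.001,0,0,7,0.005],[0,0,0.001,0,0,4,0.005]],
])

```text
time: 21.8
tool_pos: [0.5782, 0.1997, 0.1512]
orientation: [-0.624, 0.782, -0.001, -0.007]
contact_force: [-2.6, -1.6, 9.3]
gripper_width: 0.0086
```

Run:
```python
from h import *
snap('scene','s21')
plan([.5771,.2014,.151],-105,2)
cv2.imwrite('pics/c21.png',cv2.resize(load('s21')['color'][120:260,280:430],None,fx=4,fy=4,interpolation=cv2.INTER_CUBIC))
```

```text
21.85 [0.5782 0.1996 0.1512] [-0.6232  0.7821 -0.0012 -0.0075] F [-2.7 -3.3 10.4] M [-0.47  0.3   0.09] w 0.008306838453539113 q [ 0.17   0.244  1.803 -0.01   1.107  1.971]
[-0.0007, 0.0007, 0.0001, 0.21, -0.38, 1.05]
[-0.0007, 0.0007, 0.0001, 0.21, -0.38, 1.05]
dp world [-0.0011  0.0018 -0.0002] rot tot [ 0.42 -0.77  2.1 ]
```

View pics/c21.png

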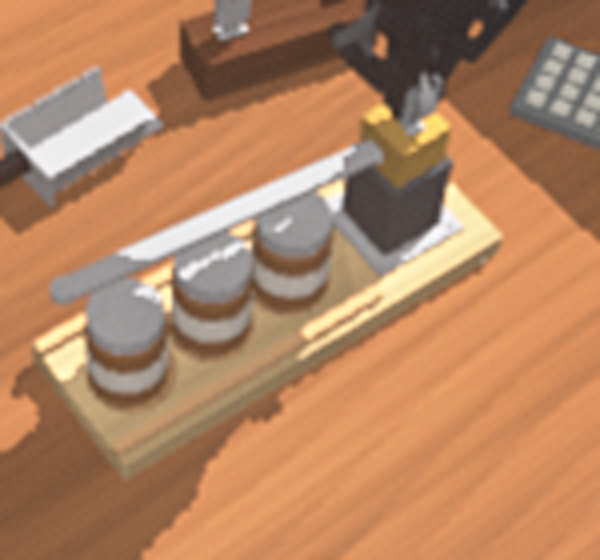

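Run:
```python
from h import *
s=load('s21');s0=load('scene0')
f=lambda u,v:onz(s,280+u/4,120+v/4,.115)
a=f(62,290);b=f(365,158);print(a,b,np.degrees(np.arctan2(a[1]-b[1],a[0]-b[0])))
c=onz(s0,280+537/3.4,90+470/3.4,.115);e=onz(s0,280+362/3.4,90+240/3.4,.115);print(c,e,np.degrees(np.arctan2(c[1]-e[1],c[0]-e[0])))
```

```text
[ 0.54466108 -0.0458109   0.115     ] [0.57979075 0.16457307 0.115     ] -99.47972380657858
[0.82386554 0.15713399 0.115     ] [0.60575315 0.19295347 0.115     ] -9.326144879711984
```

The bar has turned about 90° by the scene view, from −9.3° to −99.5°. I'll press on to the stop and watch the moment.

Emit:
send_rows([
  [[-0.0005,0.0005,0.001,0,0,2,0.005],[0,0,0.001,0,0,2,0.005],[0,0,0.001,0,0,2,0.005],[0,0,0.001,0,0,2,0.005],[0,0,0.001,0,0,2,0.005]],
])

```text
time: 22.48
tool_pos: [0.578, 0.1997, 0.1512]
orientation: [-0.555, 0.832, -0.003, -0.01]
contact_force: [-2.4, -2.2, 9.9]
gripper_width: 0.0084
```

Run:
```python
from h import *
plan([.5781,.2,.151],-110,2)
```

```text
22.475 [0.578  0.1997 0.1512] [-0.5553  0.8316 -0.003  -0.0102] F [-2.4 -2.2  9.9] M [-0.37  0.34  0.79] w 0.008441540962873148 q [ 0.172  0.246  1.8   -0.015  1.111  2.143]
[-0.0001, 0.0000, 0.0001, 0.19, -0.58, -1.26]
[-0.0001, 0.0000, 0.0001, 0.19, -0.58, -1.26]
dp world [ 0.0001  0.0003 -0.0002] rot tot [ 0.39 -1.16 -2.53]
```

The moment rose to 0.79 N·m, so it is at the stop. I'll ease slightly and hold steadily against it.

Emit:
send_rows([
  [[0,0,0.001,0.2,-0.5,0,0.005],[0,0,0.001,0,-0.3,0.5,0.005],[0,0,0.001,0,0,0.5,0.005],[0,0,0.001,0,0,0.5,0.005],[0,0,0.001,0,0,0.5,0.005]],
])

```text
time: 23.1
tool_pos: [0.5779, 0.1996, 0.1512]
orientation: [-0.549, 0.836, -0.002, -0.007]
contact_force: [-2.4, -1.9, 9.2]
gripper_width: 0.0085
```

Run:
```python
from h import *
st()
for n in ['wrist','scene','top']: snap(n,n[0]+'22')
st()
s=load('s22')['color'];w=load('w22')['color'];t=load('t22')['color']
o=np.zeros((600,800,3),np.uint8)
c=cv2.resize(s[130:240,285:405],None,fx=3.3,fy=3.3,interpolation=cv2.INTER_CUBIC);e=cv2.resize(w,None,fx=.62,fy=.62,interpolation=cv2.INTER_AREA);g=cv2.resize(t[130:290,180:480],None,fx=1.4,fy=1.4,interpolation=cv2.INTER_CUBIC)
o[:c.shape[0],:c.shape[1]]=c;o[:e.shape[0],400:400+e.shape[1]]=e[:,:400];o[370:370+g.shape[0],:g.shape[1]]=g;cv2.imwrite('pics/c22.png',o)
```

```text
23.1 [0.5779 0.1996 0.1512] [-0.5492  0.8357 -0.0024 -0.0067] F [-2.4 -1.9  9.2] M [-0.4   0.34  0.78] w 0.008495298158552352 q [ 0.171  0.243  1.804 -0.011  1.105  2.154]
23.25 [0.5779 0.1996 0.1512] [-0.5493  0.8356 -0.0025 -0.0067] F [-2.4 -2.1 10.1] M [-0.35  0.38  0.84] w 0.008261131384544838 q [ 0.171  0.243  1.804 -0.011  1.105  2.154]
```

View pics/c22.png

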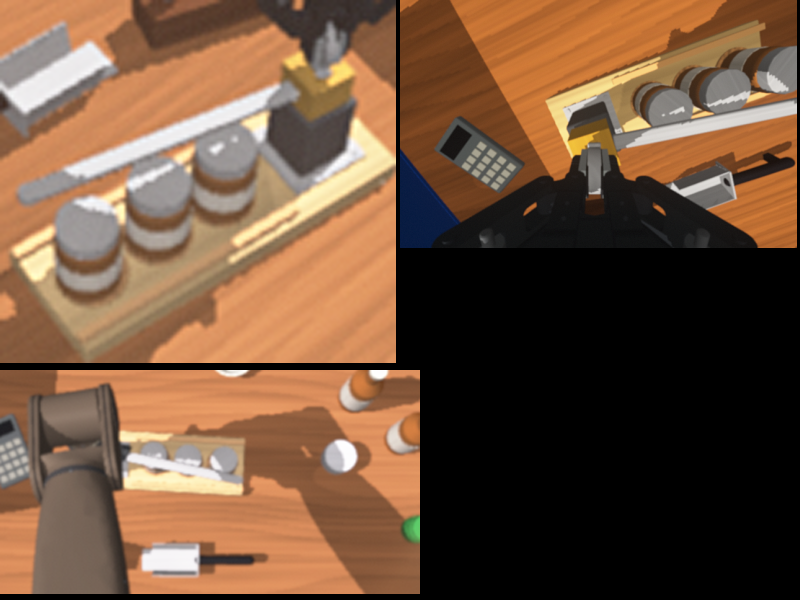

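Run:
```python
from h import *
s=load('s22')
f=lambda u,v:onz(s,285+u/3.3,130+v/3.3,.115)
a=f(25,193);b=f(275,98);print(a,b,np.degrees(np.arctan2(a[1]-b[1],a[0]-b[0])))
st()
print(arm.finish_job())
```

```text
[ 0.53090208 -0.04464116  0.115     ] [0.5757883  0.15829088 0.115     ] -102.47235293083382
23.25 [0.5779 0.1996 0.1512] [-0.5493  0.8356 -0.0025 -0.0067] F [-2.4 -2.1 10.1] M [-0.35  0.38  0.84] w 0.008261131384544838 q [ 0.171  0.243  1.804 -0.011  1.105  2.154]
the job is handed in; nothing more can be done
None
```

The job is handed in at 23.3 s of the 59 s allowed. The loose jar stands on the empty cork place and completes the row. The round-headed key is fully home in the lock and turned clockwise to the stop, and the gripper is still holding it there against the spring.

**Last checks that passed**
- **Jar:** the three lids looked evenly spaced in the camera pictures, about 62–63 mm apart.
- **Key:** it reached full depth, with its head at z ≈ 0.158 m. It did not move under a 30 N push and had not slipped in the grip when it came home.
- **Hold:** the turning moment stayed at about 0.8 N·m against the stop, with about 10 N pressing the key down. The other key and the bystanders look unmoved in the pictures.

**Checks that disagreed**
- **Wrist camera:** it read positions about 3–6 mm further along the row than the two fixed cameras. I lined the key up from the wrist view of its tip and the lock mouth.
- **Final angle:** the bar measured about −102.5° from a start of −9.3°, roughly 3° more than a quarter turn. Picking the bar ends by eye could account for that.
- **Gripper angle:** the gripper turned about 109°, slightly more than the quarter turn plus the key's play (about 101°). The key may have twisted a little between the pads.

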